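# Press a hub ring onto a floppy disk

### The job

Bond the white hub ring to the orange disk that lies in the ring applicator: take the press tool from its cup, set its flat foot centrally and squarely over the ring, and press straight down until the sprung bed bottoms out level on its stop. Hold it there firmly, at about 16 N, for a good second, never more than 25 N so the disk is not dented. Then lift off, leaving the ring fully home, and stand the tool gently back upright in its cup without touching the applicator with the fingers or disturbing the other things on the desk.

Things in the scene. Friction and masses are not known exactly. Their poses are not given: they have to be found in the camera images.
- applicator: Hub-ring applicator, fixed on the desk: grey 190 x 190 x 12 mm base; above it, on corner springs and a central column, a 164 mm square aluminium bed carrying a clipped-on 133 mm orange disk with a 36 mm white ring over a steel pilot at its middle. Origin: centre of the base's underside, on the desk, z up through ring and pilot. Untouched: bed underside 34, disk top 42, fences 45, pilot top 50 mm above the desk.
- bed (a joint): How far the sprung bed is down, m: 0 untouched. Its springs push back with 3 N at first and 0.3 N more per mm, at most 9 N; then it meets a hard stop, felt as a sudden stiffening. The stop screw is set by hand and hidden in the column: the travel is anything from 5 to 19 mm. Springs back to 0 by itself.
- bed_mid (a point): Middle of the disk's upper face, 42 mm above the desk when untouched; z axis = the bed's upward normal. The bed rocks on its column (1.2 N m per rad, 5 degrees at most) if pressed off centre or with a tilted tool.
- ring (a joint): How far the ring is pushed down the pilot, m: 0 is 5 mm above the disk (it starts at 0 to 0.002), 0.005 is fully home on the disk. Moves against 2 N of friction and stays where left. The pilot has its own light spring (under 2.5 N): it goes down with the foot and comes up again alone.
- ring_top (a point): Centre of the upper face of the ring (36 mm outside diameter, 2 mm thick): 49 mm above the desk when ring is 0 and the bed is up.
- tamper: The press tool, loose, 220 g, 94 mm tall, round about its z axis: flat aluminium foot 46 mm in diameter and 12 mm thick, a tapering neck, and a straight dark wooden barrel 28 mm in diameter from 33 to 81 mm above the foot's underside (grip it here), with a 34 mm knob on top from 83 to 94 mm. Origin: centre of the foot's flat underside; z points up through the handle. It starts upright in the cup.
- cup: Shallow round beige cup fixed on the desk, the tool's resting place: outside 66 mm, inside 58 mm in diameter, rim 10 mm high, floor 3 mm thick. Origin: centre of its underside, on the desk. The applicator and the cup may change sides.
- lug: Copper ground lug, 47 mm long, 21 mm wide, lying loose near the cup: leave alone.
- post: Grey ribbed ceramic insulator post, 28 mm in diameter, 56 mm tall with its stud, standing loose near the cup: leave alone.
- marker: Black felt marker, 122 mm long, lying between the applicator and the cup, nearest the robot: leave alone.
- tabroll: Paper roll of tabs, 64 mm in diameter, 20 mm high, lying flat at the back: leave alone.
- driver: Screwdriver, 160 mm long, lying at the back: leave alone.
- cleaner: White cleaning bottle, 48 mm in diameter, 105 mm tall, at the back: leave alone.
- divider_tab (a point): Tab on top of the sliding divider in the beige disk index tub (320 x 170 x 95 mm, at the robot's right): leave alone.
Not all that is in view belongs to the job. Leave any blue look-alike of the tamper alone. Leave any purple look-alike of the cup alone.

How it is judged:
By the outcome, as a careful person would: the job done as asked, in the order asked, and still so for the second after the job is handed in, with the robot touching nothing.
It also fails if it takes over 61 s, if anything falls off the work surface, if the arm or the gripper's body presses on something with over 40 N, if the wrist force passes 120 N, or if a joint passes its speed limit or range.

### The arm

A 6-joint arm with a two-finger parallel gripper is mounted at the origin on the work surface. World frame = base frame: x ahead of the robot, y to its left, z up, the work surface at z = 0. Lengths are in m, angles in rad, forces in N, time in s.
With the tool pointing down it reaches from about 0.25 to 0.725 m from the base axis. Payload 4 kg.
Tool frame: the origin (TCP) lies at the very end of the fingers, on their centre line; the grasp point (between the pads) lies 19 mm behind it; x points along the fingers, z is the direction in which the jaws open and shut, and the axes are right-handed (so a half turn about x gives the same grasp; the last joint's range is limited). The gripper opens to 85 mm and grips with 20 to 120 N. Pads are 22 mm wide; open, the fingers measure 114 mm over their backs; the gripper's body (76 mm by 85 mm) begins 54 mm behind the grasp point. The pads swing forward as they close: fully open they stand 13 mm farther back than shut.
Start: joints at [1.107, 0.241, 0.005, 1.335, 0, 1.571], TCP at [0.224, 0.447, 0.192] pointing down, gripper open.
Joint ranges: [-2.72, 2.72], [-1.05, 1.87], [-1.09, 1.28], [-1.99, 2.15], [-1.42, 1.44], [-3.14, 3.14]. Speed limits (rad/s): [2.79, 2.79, 3.14, 3.14, 3.14, 3.14].

### API

Orientations are given as a unit quaternion [x, y, z, w].
In Python, from workcell import bot gives the robot as it stands.
- The arm moves only by the tool apply_moves, never from a script. Its argument "targets" is one flat list of numbers, 7 for each row, row after row: the shift along the tool's x, y, z in units of 25 cm (1.0 is 25 cm), then the turn, a rotation vector about the tool's x, y, z in units of 0.5 rad (1.0 is 0.5 rad), then the opening, from 0 (shut) to 1 (fully open). In form: [tx, ty, tz, wx, wy, wz, claw, tx, ty, tz, wx, wy, wz, claw, ...]. A call has 1 to 12 rows; each row is the pose to reach, as a shift and turn from the pose commanded when the call began, along the tool's axes at that moment; what a row does not reach only later rows make up. A row lasts 1/12 s, in which the tool goes at most 41.7 mm and 7.16 degrees, less where a joint would pass 70% of its speed; a pose out of reach is approached as far as the arm can. A call with a number of a shift or a turn outside -1 to 1 is refused whole. A call with a gripper value outside its range is refused whole. The fingers move at their own pace and stop on an object; the grip force is fixed at half the most. Time passes only in rows, so rows that repeat a pose let the fingers close. It gives the time, the measured TCP pose, the force and the opening at its end, in the units of the state.
- bot.get_obs(): the state, without advancing time (a new reading comes with each control period).
- bot.camera(name): name is "scene" or "top"; returns (picture, depth): 384x512x3 uint8, red, green, blue; 384x512 float32, m along the optical axis (not along the pixel's ray), 0 where there is no reading.
- bot.camera_params(name): a dict with "fx", "fy", "cx", "cy" (pixels), "dist" ([k1, k2, p1, p2, k3] as OpenCV has them; the pictures are not rectified), "T" (4x4, takes a point from camera to world coordinates). Camera axes: x right, y up, looking along -z (the intrinsics and any distortion apply to the point x, -y, -z); pixel columns grow to the right and rows downward; lengths in m; the calibration is good to about 2 mm. A picture is of the moment at which its call begins. camera_params takes no time and is no camera call.
- bot.job_done(): hands the job in, once; it reports no verdict.
The state is a dict: "clock": time; "joint_pos": joint angles; "joint_vel": joint speeds; "tau": joint torques, N m; "eef_pos": TCP position; "tool_rot": TCP orientation; "ft_force": force on the tool from outside, world axes, zero at the start; "ft_torque": the same for the moment, N m; "grip_width": finger opening in m.
Only numpy, scipy, OpenCV 4.12 (cv2) and the standard library are available. Lean on these libraries where they do the work, as an engineer would, in place of code of your own. Each camera call takes 0.05 s, during which the arm holds its last target.

## Working session

There is one attempt and no reset: what is moved stays moved. The work goes in short steps, Python scripts to look and compute and a tool call to move; the robot and the scene stay as the last step left them, time stands still between calls to the robot, and variables do not carry over. Pictures are saved under pics/ and viewed, and the job is handed in when it is done.

Besides the shell and the picture viewer there is one more tool, called as name(argument=value, ...) on one line, values as JSON. apply_moves: Moves the arm, as the interface text tells. Its arguments: {"type":"object","properties":{"targets":{"type":"array"}},"required":["targets"]}

```bash
ls; mkdir -p pics; python3 - <<'E'
from workcell import bot
import cv2,numpy as np
print(bot.get_obs())
for n in ("scene","top"):
    p,d=bot.camera(n); cv2.imwrite(f"pics/{n}0.png",p[:,:,::-1]); np.save(f"pics/{n}0.npy",d); np.save(f"pics/{n}0rgb.npy",p)
    print(bot.camera_params(n))
E
```

```text
pics
{'clock': 0.0, 'joint_pos': array([ 1.10695095e+00,  2.41437025e-01,  3.72427283e-03,  1.33518540e+00,
       -8.35347748e-07,  1.57080136e+00]), 'joint_vel': array([ 0.0003442 , -0.0003834 ,  0.00046015, -0.00083901,  0.0003966 ,
        0.00012576]), 'tau': array([ 1.86101183e-04, -3.72315896e+01,  2.52407455e+01,  1.68950408e-02,
        1.71430806e-04,  6.72812845e-06]), 'eef_pos': array([0.22337776, 0.44653407, 0.19070104]), 'tool_rot': array([-0.3720777 ,  0.60217032,  0.37129597,  0.60090631]), 'ft_force': array([0.03551435, 0.13966148, 0.50569901]), 'ft_torque': array([-0.00783091, -0.02223094,  0.03693885]), 'grip_width': 0.08562186951967897}
{'fx': 485.1992527884608, 'fy': 485.1992527884608, 'cx': 248.2601165160763, 'cy': 186.12720913104488, 'dist': array([-0.04979716,  0.        ,  0.        ,  0.        ,  0.        ]), 'T': array([[-0.33434388, -0.64174051,  0.69020525,  1.51487139],
       [ 0.9423705 , -0.23722526,  0.23592801,  0.24494013],
       [ 0.01232955,  0.72931015,  0.68407213,  1.04172741],
       [ 0.        ,  0.        ,  0.        ,  1.        ]])}
{'fx': 422.57480542719907, 'fy': 422.57480542719907, 'cx': 244.13121247206655, 'cy': 188.59172266429863, 'dist': array([0.04741973, 0.        , 0.        , 0.        , 0.        ]), 'T': array([[-0.0059759 ,  0.99889829, -0.04654566,  0.51839918],
       [-0.99995248, -0.00561073,  0.00797213, -0.08765969],
       [ 0.00770219,  0.04659109,  0.99888435,  1.16550384],
       [ 0.        ,  0.        ,  0.        ,  1.        ]])}
```

View pics/scene0.png

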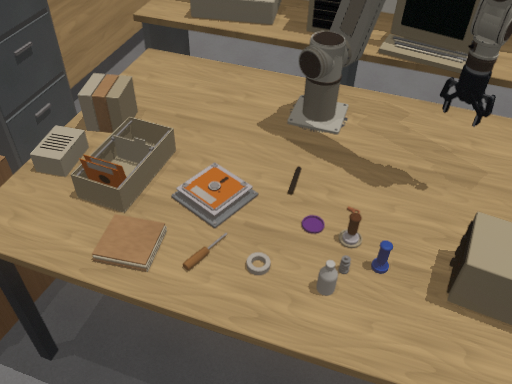

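View pics/top0.png

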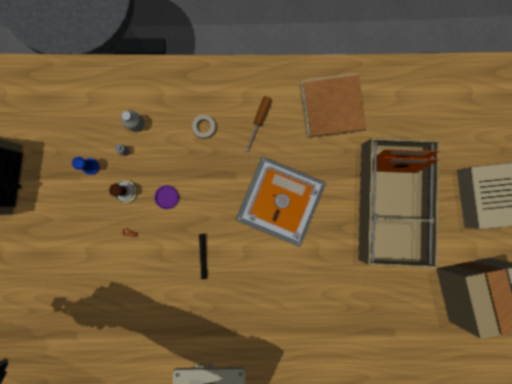

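The top view shows the tamper in its beige cup near (125,190), the applicator near (282,201), the purple decoy at (167,197) and the blue decoy at (86,165). I'll enlarge these areas.

```bash
cat > h.py <<'E'
import numpy as np,cv2
from workcell import bot
def px2w(n,u,v,z=None,depth=None):
    P=bot.camera_params(n);K=np.array([[P['fx'],0,P['cx']],[0,P['fy'],P['cy']],[0,0,1]])
    x,y=cv2.undistortPoints(np.array([[[u,v]]],float),K,P['dist'])[0,0]
    d=np.array([x,-y,-1.]);T=P['T'];dw=T[:3,:3]@d;o=T[:3,3]
    t=depth if z is None else (z-o[2])/dw[2]
    return o+t*dw
def w2px(n,p):
    P=bot.camera_params(n);K=np.array([[P['fx'],0,P['cx']],[0,P['fy'],P['cy']],[0,0,1]])
    q=np.linalg.inv(P['T'])@np.append(p,1);q=q[:3]*[1,-1,-1]
    return cv2.projectPoints(q.reshape(1,1,3),np.zeros(3),np.zeros(3),K,P['dist'])[0].ravel()
def crop(src,u0,v0,u1,v1,s,out):
    im=cv2.imread(src) if isinstance(src,str) else src
    c=cv2.resize(im[v0:v1,u0:u1],None,fx=s,fy=s,interpolation=cv2.INTER_CUBIC)
    for k in range(u0,u1,10): cv2.putText(c,str(k),((k-u0)*s,8),0,.3,(0,0,255),1);cv2.line(c,((k-u0)*s,10),((k-u0)*s,14),(0,0,255),1)
    for k in range(v0,v1,10): cv2.putText(c,str(k),(0,(k-v0)*s+4),0,.3,(0,0,255),1);cv2.line(c,(20,(k-v0)*s),(24,(k-v0)*s),(0,0,255),1)
    cv2.imwrite(out,c)
E
python3 - <<'E'
from h import *
crop("pics/top0.png",70,145,160,210,8,"pics/c1.png")
crop("pics/top0.png",230,150,330,250,6,"pics/c2.png")
crop("pics/scene0.png",300,200,400,280,7,"pics/c3.png")
crop("pics/scene0.png",165,155,265,230,8,"pics/c4.png")
E
```

```text
(no output)
```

View pics/c1.png

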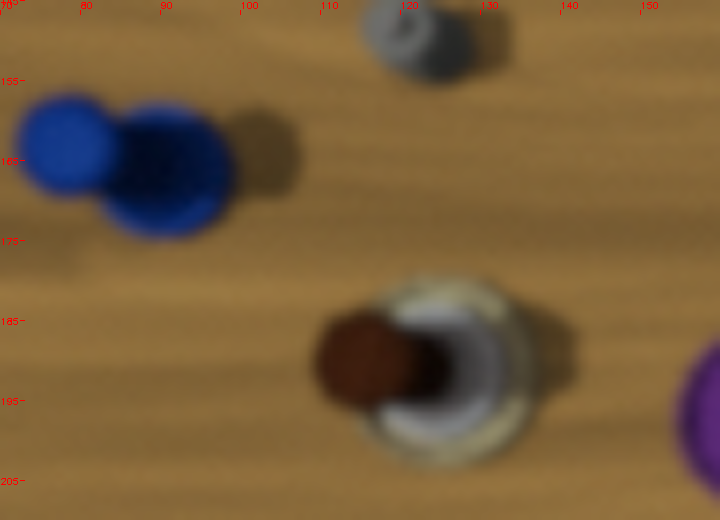

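View pics/c2.png

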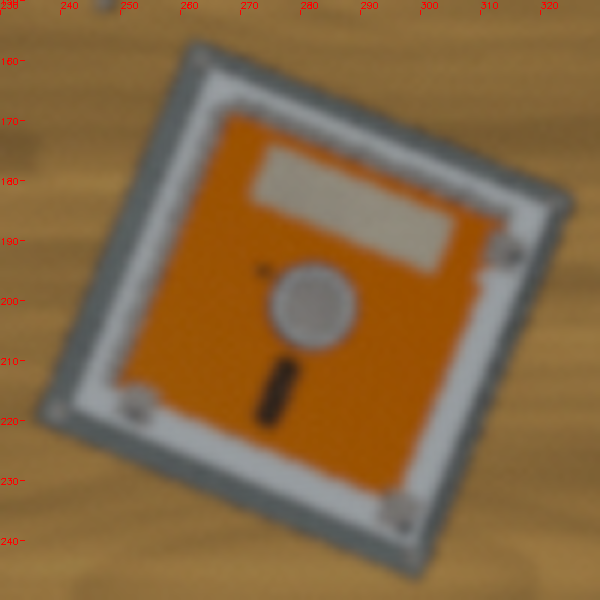

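View pics/c3.png

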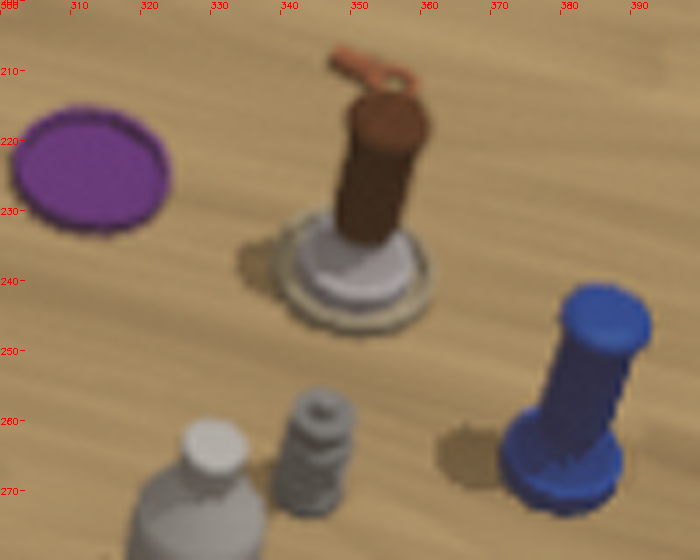

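View pics/c4.png

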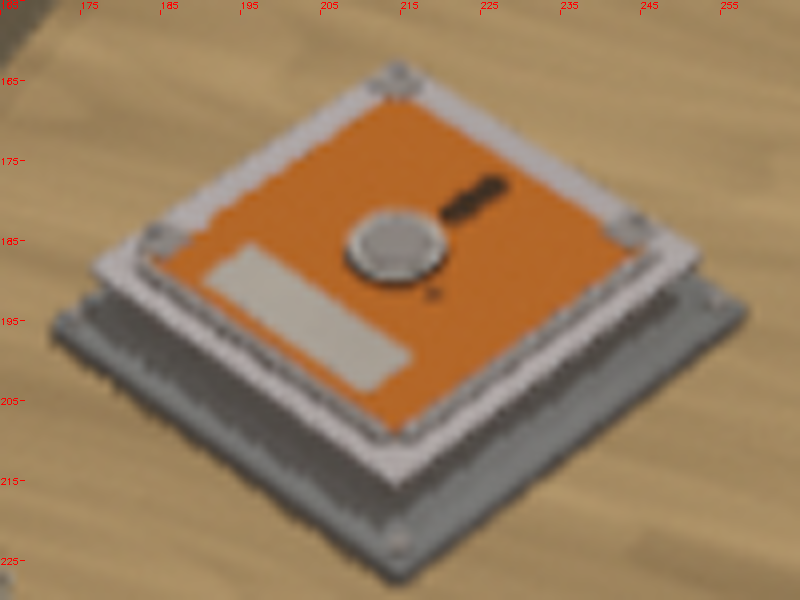

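```bash
python3 - <<'E'
from h import *
np.set_printoptions(precision=4,suppress=True)
D={n:np.load(f"pics/{n}0.npy") for n in("scene","top")}
print("knob",px2w("top",114.9,190,.097),px2w("scene",355.3,217.1,.097))
print("cup",px2w("top",125.3,191.3,.01),px2w("scene",350.7,238.6,.01))
print("ring",px2w("top",282.2,201,.05),px2w("scene",214.5,185.5,.05))
c=[px2w("top",*p,.012) for p in [(262.5,157.5),(325.5,183),(300,246),(236.5,219.5)]]
print("base",np.mean(c,0),[np.linalg.norm(c[i]-c[i-1]) for i in range(4)])
print("base s",np.mean([px2w("scene",*p,.012) for p in [(171.5,196.5),(258.5,194.5),(214.5,227.5)]][:2],0))
for n,u,v in [("top",115,190),("scene",355,217),("top",282,201),("top",125,185),("scene",214,185)]:
    print(n,u,v,px2w(n,u,v,depth=float(D[n][v,u])))
for nm,u,v,z in [("post",120,148,.056),("lug",130,232,.003),("purple",167,197,.003),("blue",78,162,.094),("cleaner",129,115,.105),("marker",203,235,.01),("marker",203,278,.01),("roll",204,126,.02),("tubTL",361,141,.095),("tubBL",361,264,.095)]:
    print(nm,px2w("top",u,v,z))
E
```

```text
knob [0.5665 0.2287 0.097 ] [0.5766 0.229  0.097 ]
cup [0.5667 0.2265 0.01  ] [0.577  0.2305 0.01  ]
ring [ 0.537  -0.1969  0.05  ] [ 0.5467 -0.1927  0.05  ]
base [ 0.5367 -0.1976  0.012 ] [np.float64(0.18392824736428773), np.float64(0.18576020621481304), np.float64(0.18535296706114526), np.float64(0.18669348303953245)]
base s [ 0.55   -0.1907  0.012 ]
top 115 190 [0.5664 0.2282 0.0979]
scene 355 217 [0.5728 0.2281 0.0933]
top 282 201 [ 0.537  -0.1962  0.0516]
top 125 185 [0.5832 0.2241 0.0222]
scene 214 185 [ 0.5436 -0.1956  0.0484]
post [0.6785 0.2284 0.056 ]
lug [0.4559 0.2147 0.003 ]
purple [0.5507 0.1148 0.003 ]
blue [0.6378 0.322  0.094 ]
cleaner [0.7547 0.1924 0.105 ]
marker [0.4466 0.0157 0.01  ]
marker [0.331  0.0157 0.01  ]
roll [0.7432 0.0116 0.02  ]
tubTL [ 0.6878 -0.3943  0.095 ]
tubBL [ 0.3773 -0.3882  0.095 ]
```

The two views disagree by about 10 mm in x, so I'll check each one against known features: the desk plane, the robot base and the gripper.

```bash
python3 - <<'E'
from h import *
np.set_printoptions(precision=4,suppress=True)
D={n:np.load(f"pics/{n}0.npy") for n in("scene","top")}
for n,L in {"top":[(60,230),(160,240),(220,250),(330,250),(150,160),(220,170),(300,290)],"scene":[(250,120),(270,160),(330,190),(400,210),(300,270),(180,240),(420,250)]}.items():
    for u,v in L: print(n,u,v,px2w(n,u,v,depth=float(D[n][v,u])))
print("origin px",w2px("scene",[0,0,0.]),w2px("top",[0,0,0.]),"TCP",w2px("scene",[.2234,.4465,.1907]),w2px("top",[.2234,.4465,.1907]))
# base plate corners
crop("pics/scene0.png",280,85,360,140,9,"pics/c5.png")
crop("pics/scene0.png",430,60,510,130,9,"pics/c6.png")
crop("pics/top0.png",160,350,260,384,7,"pics/c7.png")
E
```

```text
top 60 230 [0.4632 0.4015 0.0048]
top 160 240 [ 0.4332  0.1341 -0.0009]
top 220 250 [ 0.405  -0.03    0.0023]
top 330 250 [ 0.4034 -0.3304  0.0035]
top 150 160 [0.6529 0.1618 0.002 ]
top 220 170 [ 0.6245 -0.0306  0.0008]
top 300 290 [ 0.296  -0.247   0.0032]
scene 250 120 [ 0.1259 -0.2274 -0.0006]
scene 270 160 [ 0.318  -0.0891 -0.0006]
scene 330 190 [ 0.3895  0.131  -0.0022]
scene 400 210 [ 0.3997  0.3501 -0.0043]
scene 300 270 [0.724  0.1238 0.0008]
scene 180 240 [ 0.7413 -0.2183  0.004 ]
scene 420 250 [0.5492 0.4203 0.0067]
origin px [318.3304 114.0045] [209.0143 403.579 ] TCP [454.2055 132.114 ] [  0.3527 343.5107]
```

View pics/c5.png

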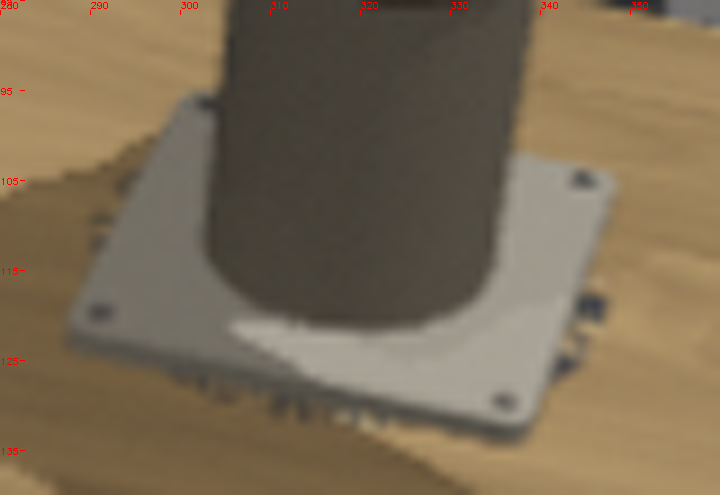

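View pics/c6.png

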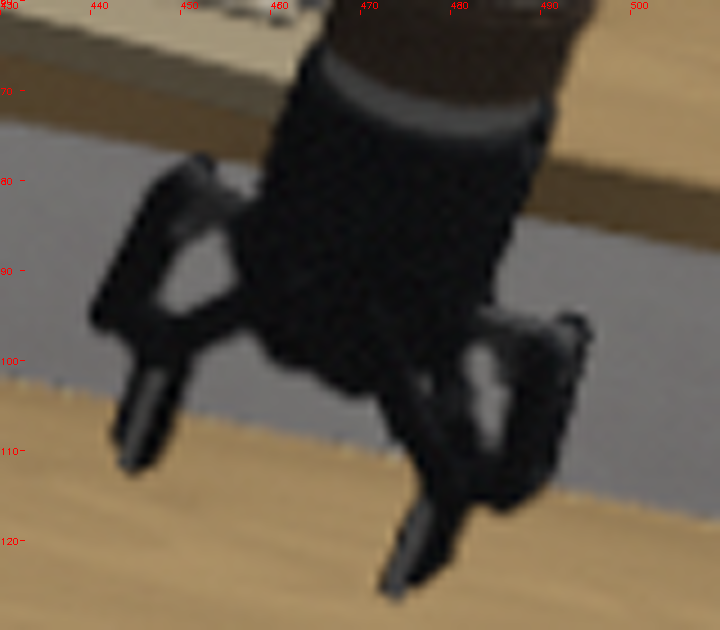

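View pics/c7.png

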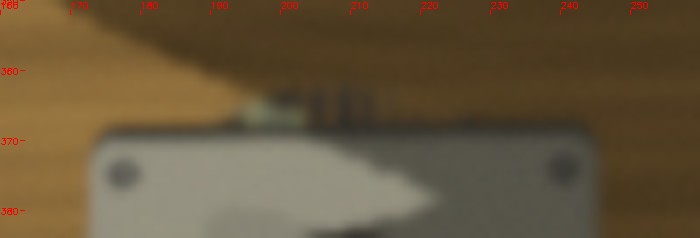

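```bash
python3 - <<'E'
from h import *
np.set_printoptions(precision=4,suppress=True)
for p in [(291.2,119.7),(336,129.5),(345,105),(302,96.4)]: print("s",px2w("scene",*p,.012))
for p in [(177.5,374.7),(240,374)]: print("t",px2w("top",*p,.012))
D=np.load("pics/scene0.npy")
for p in [(444,111),(473,125),(475,90)]:print(px2w("scene",*p,depth=float(D[p[1],p[0]])))
print(D[105:130:2,440:480:3])
E
```

```text
s [ 0.0881 -0.0817  0.012 ]
s [0.0892 0.0846 0.012 ]
s [-0.0774  0.0844  0.012 ]
s [-0.0767 -0.0847  0.012 ]
t [0.0798 0.0825 0.012 ]
t [ 0.0795 -0.083   0.012 ]
[0.2161 0.4002 0.2498]
[0.2557 0.4829 0.2481]
[0.2611 0.4537 0.3595]
[[1.8766 1.4026 1.3904 1.4033 3.2108 3.2254 3.24   3.2576 3.2319 3.2579
  3.2328 1.3207 1.3094 1.3203]
 [1.8629 1.4082 1.3976 1.4107 1.8624 1.8729 1.8641 3.2216 3.2152 3.1982
  3.2351 1.3236 1.3177 1.3196]
 [1.8526 1.409  1.3994 1.8572 1.8628 1.8559 1.8661 1.8538 1.8629 3.1987
  3.2047 3.2164 1.3195 1.3283]
 [1.8502 1.4096 1.4117 1.8479 1.8403 1.8405 1.8517 1.8582 1.8526 1.8506
  1.8536 1.8514 1.323  1.3228]
 [1.8326 1.8415 1.842  1.8432 1.8365 1.8367 1.8406 1.8393 1.8368 1.8299
  1.8431 1.8489 1.3294 1.3194]
 [1.8208 1.8227 1.818  1.8351 1.8289 1.8268 1.8273 1.8212 1.8258 1.8325
  1.8308 1.8262 1.3383 1.3256]
 [1.8187 1.816  1.8037 1.8199 1.8177 1.8217 1.8148 1.8152 1.8198 1.8183
  1.811  1.8274 1.3317 1.3336]
 [1.8046 1.807  1.8144 1.8041 1.8047 1.812  1.8066 1.8152 1.8093 1.8066
  1.8025 1.819  1.3409 1.3372]
 [1.8036 1.8018 1.7999 1.7936 1.8029 1.7976 1.7956 1.7951 1.7992 1.7942
  1.8071 1.3453 1.3494 1.3489]
 [1.788  1.7831 1.7882 1.7872 1.7871 1.7902 1.7844 1.7907 1.7958 1.7891
  1.7925 1.3576 1.3566 1.7889]
 [1.785  1.7787 1.7798 1.7776 1.7809 1.7796 1.7764 1.7817 1.781  1.7856
  1.7823 1.3558 1.7844 1.7789]
 [1.7659 1.7681 1.7734 1.7633 1.7662 1.7698 1.771  1.775  1.7688 1.7687
  1.7694 1.7795 1.7765 1.7686]
 [1.7504 1.762  1.7601 1.7687 1.7603 1.771  1.76   1.7602 1.7695 1.7608
  1.7673 1.7619 1.7671 1.7594]]
```

```bash
cat >> h.py <<'E'
from scipy.spatial.transform import Rotation as R
def axes(): 
    o=bot.get_obs(); return o, R.from_quat(o['tool_rot']).as_matrix()
def plan(target,yawz=None):
    """shift in tool axes units to world target; optional desired jaw direction (world xy angle deg)"""
    o,M=axes(); d=M.T@(np.array(target)-o['eef_pos'])
    out=d/.25
    rv=None
    if yawz is not None:
        z=np.array([np.cos(np.radians(yawz)),np.sin(np.radians(yawz)),0]);x=np.array([0,0,-1.])
        y=np.cross(z,x); W=np.stack([x,y,z],1); rv=R.from_matrix(M.T@W).as_rotvec()/.5
    return o,M,out,rv
E
python3 - <<'E'
from h import *
np.set_printoptions(precision=4,suppress=True)
o,M,s,rv=plan([.570,.2285,.17],0)
print(o['clock'],M,s,rv)
for y in (90,0,-45,45,-90,180):print(y,plan([.57,.2285,.17],y)[3])
E
```

```text
0.1 [[-0.0009 -0.8944  0.4473]
 [-0.0017  0.4473  0.8944]
 [-1.      0.     -0.002 ]] [ 0.0834 -1.6303 -0.1599] [ 2.2141 -0.0035  0.0021]
90 [-0.9275 -0.0038 -0.0009]
0 [ 2.2141 -0.0035  0.0021]
-45 [ 3.7848 -0.0027  0.0037]
45 [ 0.6433 -0.0039  0.0006]
-90 [ 5.3556 -0.0013  0.0052]
180 [-4.0691 -0.0024 -0.004 ]
```

apply_moves(targets=[0.04,-0.8,-0.08,1,0,0,1,0.04,-0.8,-0.08,1,0,0,1,0.04,-0.8,-0.08,1,0,0,1,0.04,-0.8,-0.08,1,0,0,1,0.04,-0.8,-0.08,1,0,0,1])

```text
clock: 0.52
eef_pos: [0.3952, 0.338, 0.181]
tool_rot: [-0.21, 0.675, 0.209, 0.675]
ft_force: [0.7, 1.1, -0.2]
grip_width: 0.0855
```

```bash
python3 - <<'E'
from h import *
np.set_printoptions(precision=4,suppress=True)
o,M,s,rv=plan([.570,.2285,.17],0)
print(o['clock'],o['eef_pos'],o['joint_pos'],o['ft_force'],s,rv)
E
```

```text
0.5167 [0.3952 0.338  0.181 ] [ 0.7079  0.2856  0.0375  1.3234 -0.0004  1.6764] [ 0.7499  1.0507 -0.1961] [ 0.0443 -0.757   0.3281] [ 1.2044 -0.0011  0.0014]
```

apply_moves(targets=[0,-0.75,0.325,1,0,0,1,0,-0.75,0.325,1,0,0,1,0,-0.75,0.325,1,0,0,1,0,-0.75,0.325,1,0,0,1,0,-0.75,0.325,1,0,0,1,0,-0.75,0.325,1,0,0,1,0,-0.75,0.325,1,0,0,1])

```text
clock: 1.1
eef_pos: [0.5682, 0.2303, 0.18]
tool_rot: [-0.037, 0.707, 0.036, 0.705]
ft_force: [-0.2, 1.1, -0.1]
grip_width: 0.0855
```

```bash
python3 - <<'E'
from h import *
np.set_printoptions(precision=4,suppress=True)
o,M,s,rv=plan([.570,.2285,.17],0)
print(o['clock'],o['eef_pos'],o['joint_pos'],o['ft_force'],s,rv)
for n in ("scene","top"):
    p,d=bot.camera(n); p=p[:,:,::-1]; cv2.imwrite(f"pics/{n}1.png",p)
    t=w2px(n,o['eef_pos']); print(n,t)
    u,v=map(int,t); u0=max(u-50,0); v0=max(v-40,0); crop(p,u0,v0,u0+100,v0+80,8,f"pics/{n}1c.png")
E
```

```text
1.1 [0.5682 0.2303 0.18  ] [0.385  0.477  0.3173 1.4135 0.0002 1.8524] [-0.1849  1.0868 -0.0592] [ 0.0399 -0.008   0.0065] [ 0.2067 -0.0047  0.0012]
scene [361.6671 192.9227]
top [103.4968 187.7087]
```

View pics/scene1c.png

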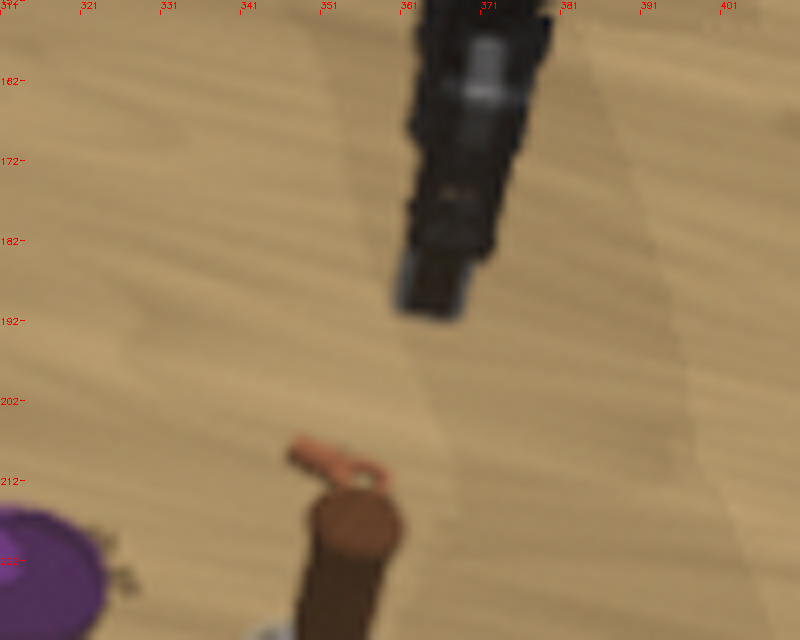

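View pics/top1c.png

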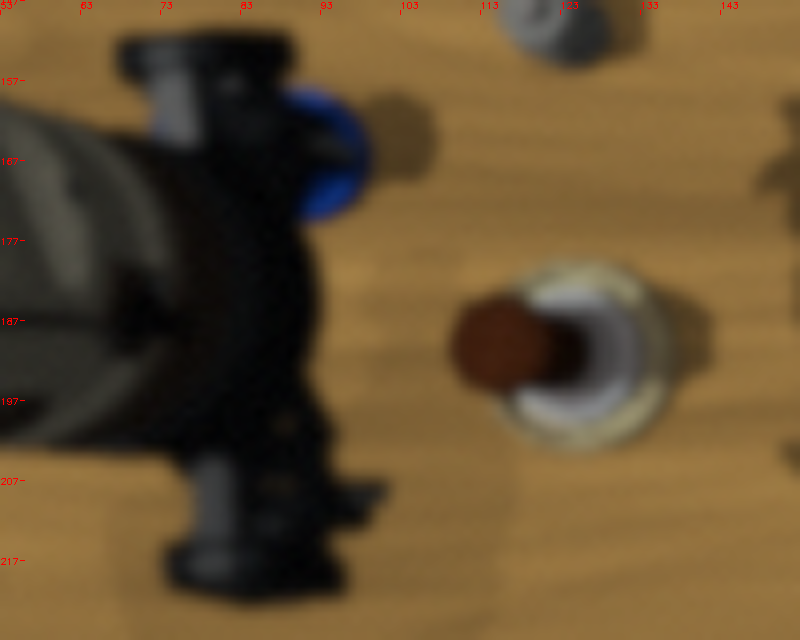

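```bash
python3 - <<'E'
from h import *
np.set_printoptions(precision=4,suppress=True)
o,M=axes(); print(o['eef_pos'],M[:,2],o['grip_width'])
e=o['eef_pos']
for s in (1,-1):
  for back in (0,.013):
    for th in (.0428,.050,.057):
      p=e+s*th*M[:,2]-back*M[:,0]; print(s,back,th,p,w2px("scene",p),w2px("top",p))
E
```

```text
[0.5664 0.2322 0.1809] [ 0.9943  0.1069 -0.002 ] 0.08546944898560417
1 0 0.0428 [0.609  0.2368 0.1808] [361.4793 203.8659] [100.7189 170.1522]
1 0 0.05 [0.6161 0.2375 0.1808] [361.2899 205.8532] [100.4105 167.0767]
1 0 0.057 [0.6231 0.2383 0.1808] [361.1041 207.8014] [100.1102 164.0883]
1 0.013 0.0428 [0.609  0.2368 0.1938] [362.3752 200.2036] [ 98.8244 169.6273]
1 0.013 0.05 [0.6161 0.2375 0.1938] [362.1886 202.1901] [ 98.5122 166.5105]
1 0.013 0.057 [0.6231 0.2383 0.1938] [362.0054 204.1377] [ 98.2082 163.4818]
-1 0 0.0428 [0.5238 0.2276 0.181 ] [363.6014 181.4567] [104.3455 206.861 ]
-1 0 0.05 [0.5167 0.2269 0.181 ] [363.7696 179.6688] [104.6472 209.9623]
-1 0 0.057 [0.5097 0.2261 0.181 ] [363.9317 177.9443] [104.9402 212.9798]
-1 0.013 0.0428 [0.5239 0.2276 0.194 ] [364.4651 177.8133] [102.494  206.8316]
-1 0.013 0.05 [0.5167 0.2269 0.194 ] [364.6307 176.0278] [102.7992 209.9749]
-1 0.013 0.057 [0.5098 0.2261 0.194 ] [364.7902 174.3055] [103.0955 213.0332]
```

```bash
python3 - <<'E'
from h import *
np.set_printoptions(precision=4,suppress=True)
p,d=bot.camera("scene");o=bot.get_obs();print(o['eef_pos'],o['joint_pos'])
for v in (165,175,183,187,190): print(v,[px2w("scene",u,v,depth=float(d[v,u])).round(3) for u in (362,365,368)])
p,d=bot.camera("top")
for u,v in [(100,206),(99,207),(97,208),(94,210),(85,219),(80,187)]: print(u,v,px2w("top",u,v,depth=float(d[v,u])))
E
```

```text
[0.5661 0.2327 0.1813] [0.3898 0.4734 0.3149 1.4136 0.0004 1.8524]
165 [array([ 0.231,  0.205, -0.005]), array([0.525, 0.222, 0.237]), array([0.635, 0.231, 0.329])]
175 [array([ 0.282,  0.214, -0.003]), array([0.639, 0.229, 0.301]), array([0.641, 0.236, 0.305])]
183 [array([0.619, 0.226, 0.257]), array([0.642, 0.234, 0.28 ]), array([0.641, 0.24 , 0.281])]
187 [array([0.617, 0.229, 0.243]), array([0.622, 0.236, 0.25 ]), array([0.624, 0.242, 0.254])]
190 [array([0.622, 0.23 , 0.238]), array([0.625, 0.237, 0.243]), array([0.615, 0.244, 0.237])]
100 206 [0.5273 0.2971 0.0008]
99 207 [0.5232 0.2169 0.2498]
97 208 [0.5211 0.2167 0.2629]
94 210 [0.517  0.2151 0.2856]
85 219 [0.4998 0.2145 0.3366]
80 187 [0.5588 0.2028 0.3952]
```

```bash
python3 - <<'E'
from h import *
np.set_printoptions(precision=4,suppress=True)
o,M,s,rv=plan([.570,.2287,.10],0)
print(o['clock'],o['eef_pos'],o['joint_pos'],o['ft_force'],s,rv)
E
```

```text
1.3 [0.566  0.2331 0.1816] [0.3905 0.4729 0.3149 1.4136 0.0003 1.8524] [ 0.1829  0.641  -0.8186] [ 0.3264 -0.0192  0.0142] [ 0.2178 -0.0016 -0.    ]
```

apply_moves(targets=[0.08,-0.019,0.014,0.11,0,0,1,0.16,-0.019,0.014,0.218,0,0,1,0.24,-0.019,0.014,0.218,0,0,1,0.32,-0.019,0.014,0.218,0,0,1,0.32,-0.019,0.014,0.218,0,0,1,0.32,-0.019,0.014,0.218,0,0,1,0.32,-0.019,0.014,0.218,0,0,1])

```text
clock: 1.88
eef_pos: [0.5714, 0.2289, 0.1032]
tool_rot: [0.0, 0.706, 0.0, 0.708]
ft_force: [0.7, -0.4, 0.3]
grip_width: 0.0857
```

```bash
cat > look.py <<'E'
from h import *
import sys
np.set_printoptions(precision=4,suppress=True)
tag=sys.argv[1]; cams=sys.argv[2].split(","); 
for n in cams:
    p,d=bot.camera(n); p=np.ascontiguousarray(p[:,:,::-1]); cv2.imwrite(f"pics/{n}{tag}.png",p); np.save(f"pics/{n}{tag}.npy",d)
    o=bot.get_obs(); t=w2px(n,o['eef_pos'])
    u,v=map(int,t); u0=min(max(u-50,0),412); v0=min(max(v-40,0),304); crop(p,u0,v0,u0+100,v0+80,8,f"pics/{n}{tag}c.png"); print(n,t)
print(o['clock'],o['eef_pos'],o['ft_force'],o['ft_torque'],o['grip_width'],axes()[1][:,0])
E
python3 look.py 2 scene,top; python3 -c "
from h import *
print(plan([.570,.2287,.05],0)[2:])"
```

```text
scene [355.9826 214.2125]
top [114.1    187.5887]
1.9833 [0.5722 0.2288 0.1037] [0.315  0.2724 0.7828] [-0.0067 -0.022   0.0309] 0.08563404329675427 [ 0.0032  0.0013 -1.    ]
(array([ 0.21489027, -0.00053124, -0.00953278]), array([-0.002308  ,  0.00648341, -0.00260898]))
```

View pics/scene2c.png

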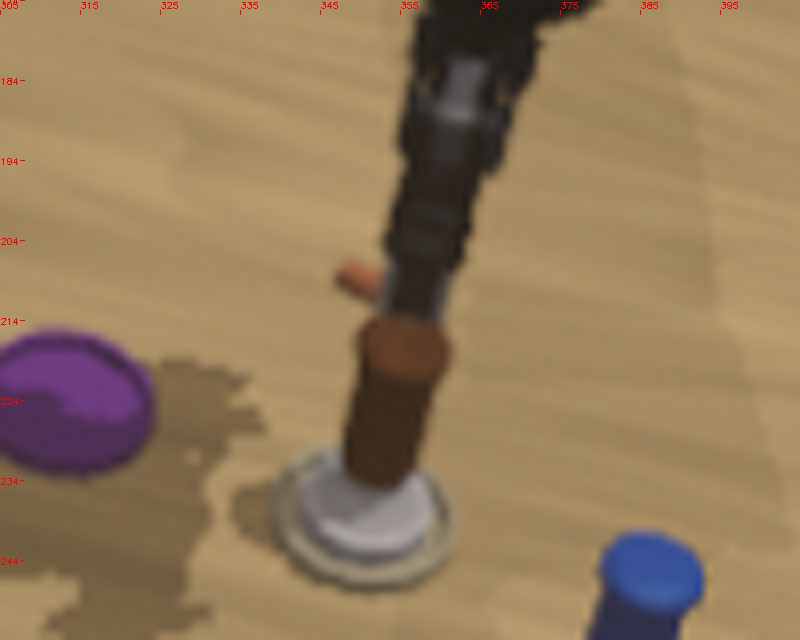

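View pics/top2c.png

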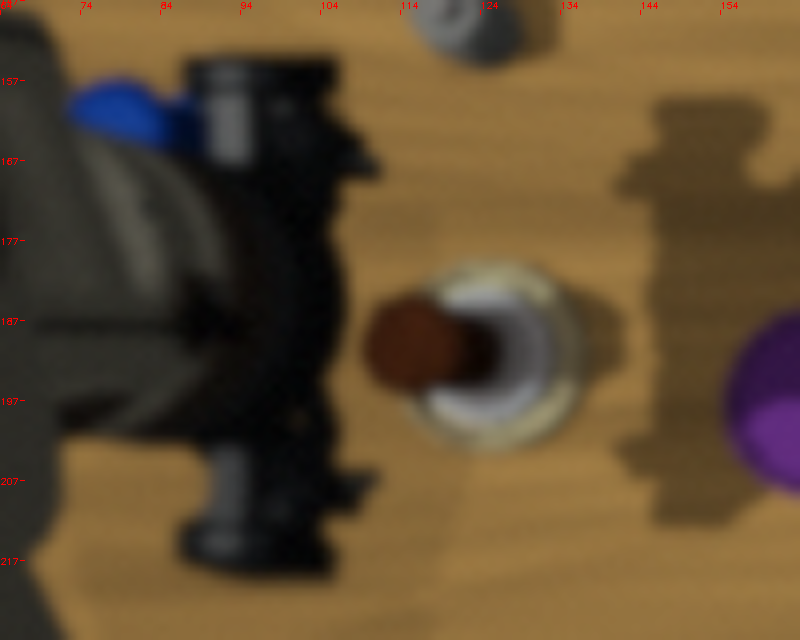

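The fingers straddle the tool, roughly centred. The open tips look about 40 mm higher than the reported TCP, so I'll descend part way and look again.

apply_moves(targets=[0.07,0,-0.01,0,0,0,1,0.14,0,-0.01,0,0,0,1,0.2,0,-0.01,0,0,0,1,0.2,0,-0.01,0,0,0,1,0.2,0,-0.01,0,0,0,1])

```text
clock: 2.4
eef_pos: [0.5688, 0.2279, 0.0521]
tool_rot: [0.001, 0.707, -0.001, 0.707]
ft_force: [-0.2, -0.8, -0.0]
grip_width: 0.0851
```

```bash
python3 look.py 3 scene,top
```

```text
scene [352.8511 226.2417]
top [120.0361 189.3624]
2.5 [0.57   0.2283 0.0534] [-0.2411  0.9603  0.6549] [-0.0102 -0.0013  0.0599] 0.0854709683739372 [ 0.0027  0.0011 -1.    ]
```

View pics/scene3c.png

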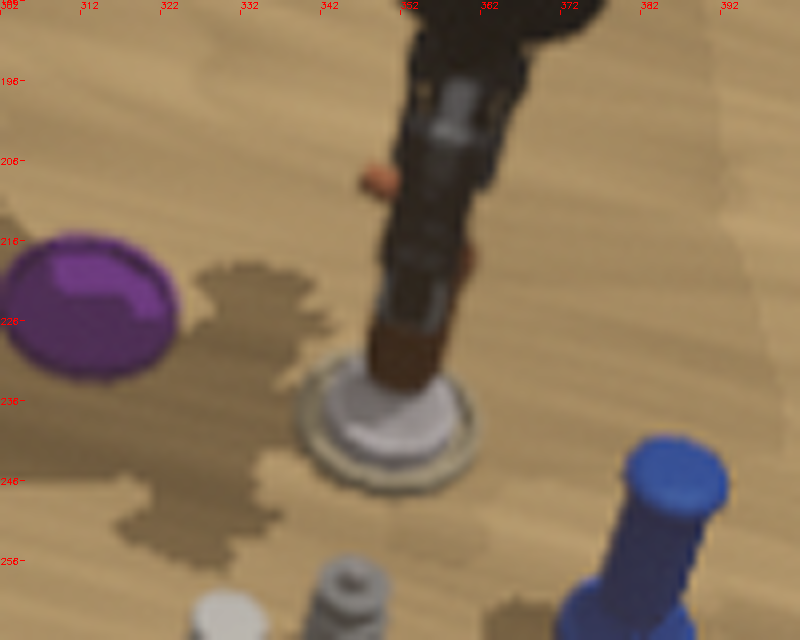

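View pics/top3c.png

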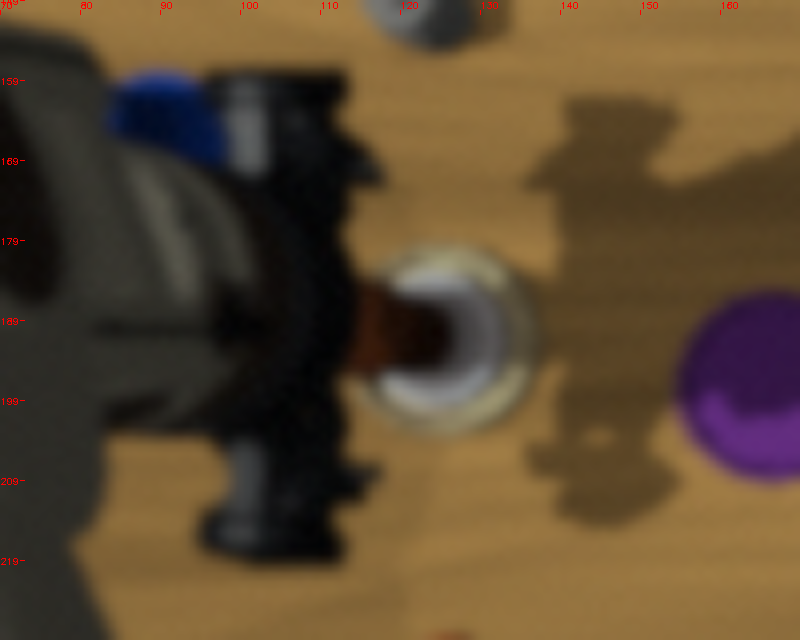

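The visible tip, near (353,227) in the scene view, sits about 40 mm above the reported TCP. I'll part-close to about 47 mm, which stays clear of the knob, and see where the tips go.

apply_moves(targets=[0.02,0,0,0,0,0,0.55,0.02,0,0,0,0,0,0.55,0.02,0,0,0,0,0,0.55,0.02,0,0,0,0,0,0.55,0.02,0,0,0,0,0,0.55])

```text
clock: 2.92
eef_pos: [0.5689, 0.2279, 0.0468]
tool_rot: [0.001, 0.707, -0.001, 0.707]
ft_force: [-0.1, 0.3, -0.3]
grip_width: 0.0468
```

```bash
python3 look.py 4 scene,top
```

```text
scene [352.4274 227.5465]
top [120.9474 189.9233]
3.0167 [0.5688 0.2279 0.0467] [-0.162  -0.6491 -0.7083] [-0.0081 -0.0122 -0.0049] 0.047127671902723135 [ 0.0002  0.0001 -1.    ]
```

View pics/scene4c.png

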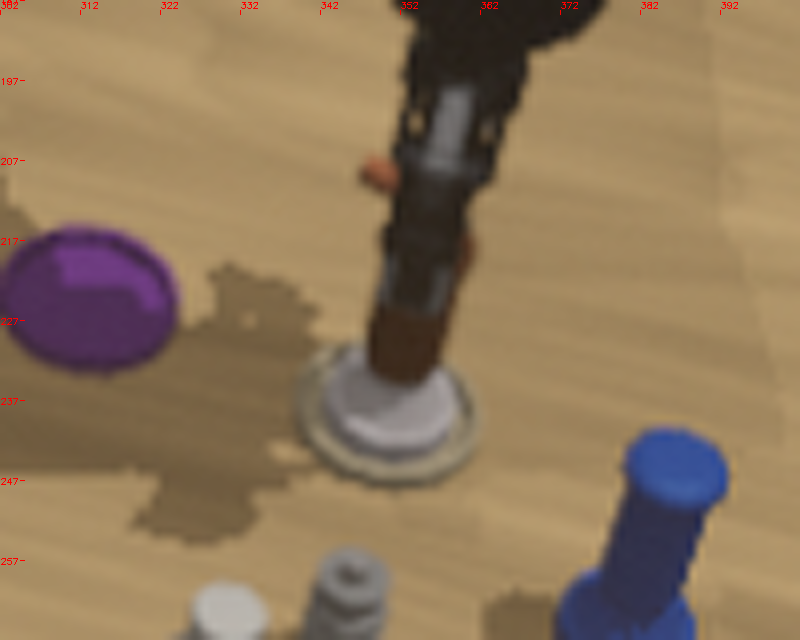

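View pics/top4c.png

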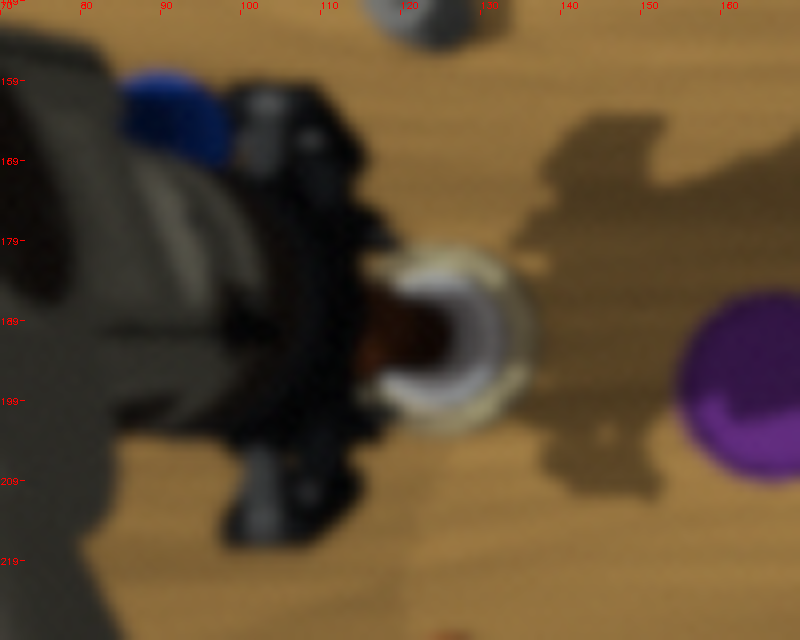

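apply_moves(targets=[0.03,0,0,0,0,0,0.55,0.055,0,0,0,0,0,0.55,0.055,0,0,0,0,0,0.55,0.055,0,0,0,0,0,0.55])

```text
clock: 3.35
eef_pos: [0.5679, 0.2275, 0.0317]
tool_rot: [0.0, 0.708, -0.001, 0.706]
ft_force: [-0.3, 1.0, 0.3]
grip_width: 0.0471
```

```bash
python3 look.py 5 scene,top
```

```text
scene [351.5537 230.8937]
top [122.4841 190.2355]
3.45 [0.5686 0.2278 0.0326] [ 1.0924 -0.551  -0.5531] [ 0.0437 -0.0048 -0.012 ] 0.047167088145491046 [-0.0005 -0.0002 -1.    ]
```

View pics/scene5c.png

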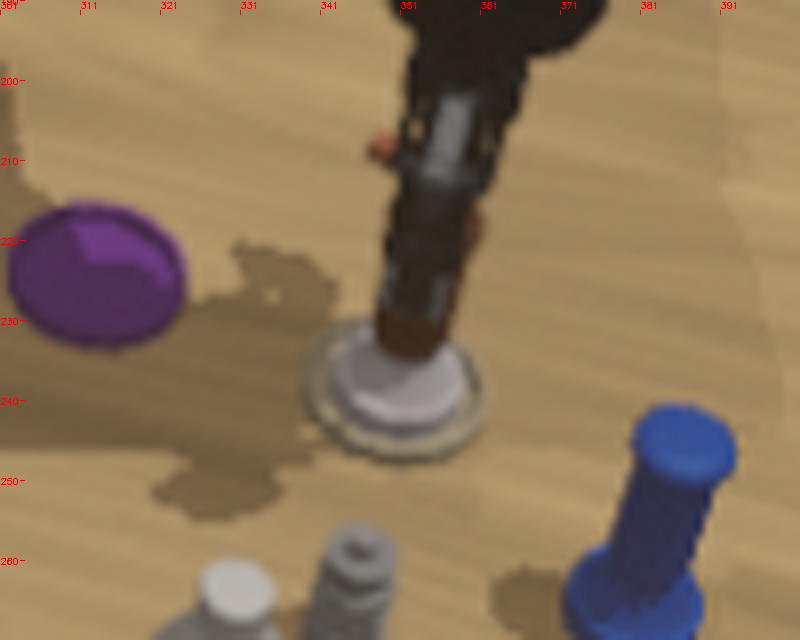

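View pics/top5c.png

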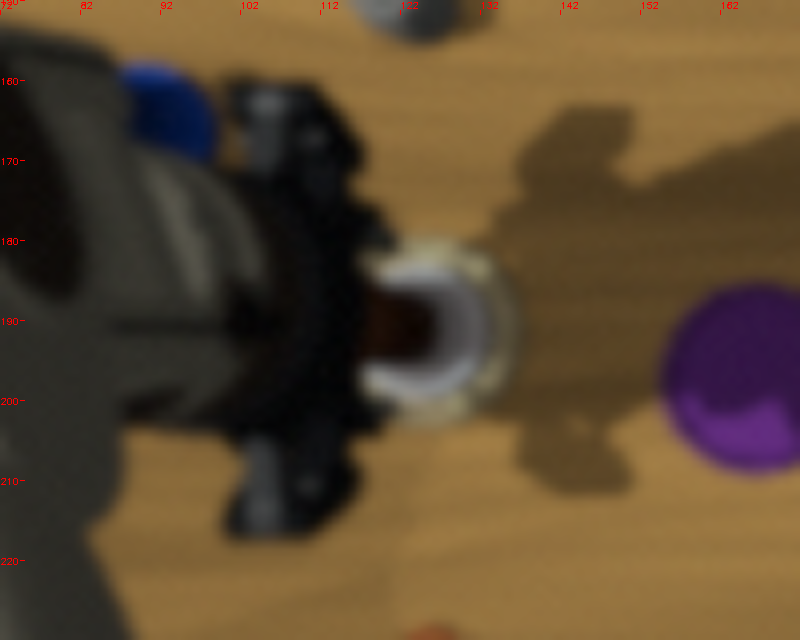

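Tips now sit on the barrel, centred both ways. Closing.

apply_moves(targets=[0,0,0,0,0,0,0,0,0,0,0,0,0,0,0,0,0,0,0,0,0,0,0,0,0,0,0,0,0,0,0,0,0,0,0,0,0,0,0,0,0,0])

```text
clock: 3.95
eef_pos: [0.5692, 0.228, 0.0334]
tool_rot: [0.001, 0.707, -0.001, 0.707]
ft_force: [-0.2, 0.4, 3.1]
grip_width: 0.0308
```

```bash
python3 look.py 6 scene,top
```

```text
scene [351.6944 230.8723]
top [122.3089 190.039 ]
4.05 [0.5691 0.228  0.0333] [0.1266 1.7143 3.9002] [ 0.062   0.008  -0.0007] 0.03069042146976992 [ 0.0008  0.0005 -1.    ]
```

View pics/scene6c.png

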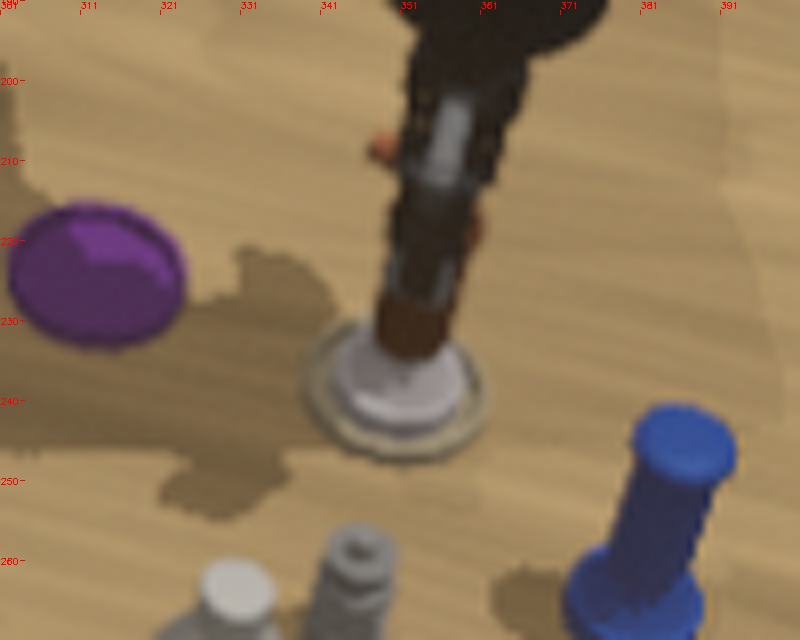

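apply_moves(targets=[-0.02,0,0,0,0,0,0,-0.06,0,0,0,0,0,0,-0.14,0,0,0,0,0,0,-0.24,0,0,0,0,0,0,-0.34,0,0,0,0,0,0,-0.4,0,0,0,0,0,0,-0.4,0,0,0,0,0,0,-0.4,0,0,0,0,0,0])

```text
clock: 4.72
eef_pos: [0.5692, 0.228, 0.1336]
tool_rot: [0.001, 0.707, -0.001, 0.708]
ft_force: [-0.4, 1.2, -3.4]
grip_width: 0.0303
```

```bash
python3 look.py 7 scene,top; python3 -c "
from h import *
print(plan([.5405,-.195,.14],0)[2:])"
```

```text
scene [357.5134 205.698 ]
top [111.2941 188.9312]
4.8167 [0.5676 0.2273 0.1312] [-0.6569 -0.149  -2.9215] [ 0.0145 -0.0016 -0.0052] 0.03070646326534036 [-0.003  -0.0013 -1.    ]
(array([-0.03283642, -1.68947531, -0.1050416 ]), array([-0.00402401, -0.00591071,  0.00253595]))
```

View pics/scene7c.png

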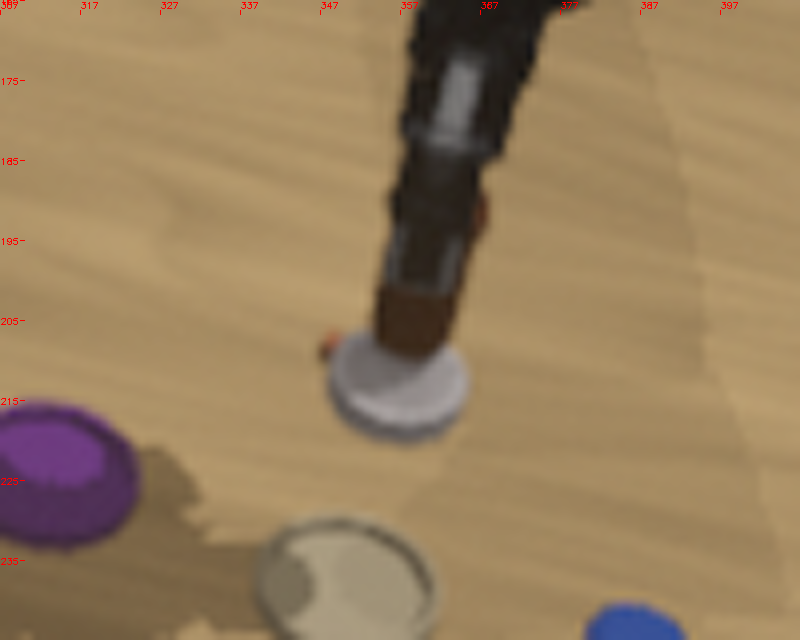

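View pics/top7c.png

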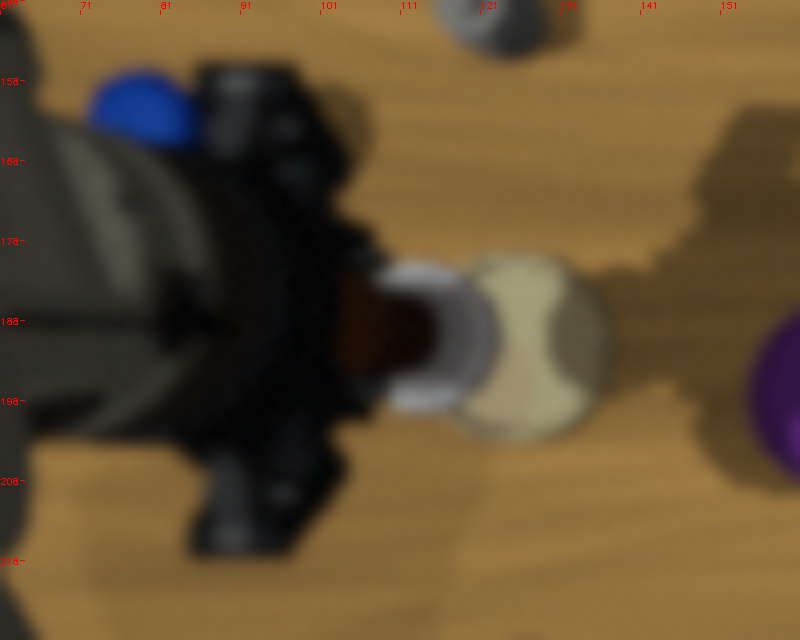

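apply_moves(targets=[-0.03,-0.06,-0.05,0,0,0,0,-0.03,-0.16,-0.05,0,0,0,0,-0.03,-0.28,-0.05,0,0,0,0,-0.03,-0.4,-0.05,0,0,0,0,-0.03,-0.52,-0.05,0,0,0,0,-0.03,-0.64,-0.05,0,0,0,0,-0.03,-0.74,-0.05,0,0,0,0,-0.03,-0.82,-0.05,0,0,0,0,-0.03,-0.85,-0.05,0,0,0,0,-0.03,-0.85,-0.05,0,0,0,0])

```text
clock: 5.65
eef_pos: [0.5546, 0.0136, 0.1387]
tool_rot: [0.002, 0.708, -0.002, 0.706]
ft_force: [0.3, 0.6, -2.9]
grip_width: 0.0305
```

```bash
python3 -c "
from h import *
o,M,s,r=plan([.5405,-.195,.13],0);print(o['clock'],o['eef_pos'],o['grip_width'],s,r)"
```

```text
5.65 [0.55463102 0.01364032 0.13873655] 0.03053908766915656 [ 0.03537315 -0.83482477 -0.05220228] [-0.01007454 -0.00666669  0.00058882]
```

apply_moves(targets=[0,-0.06,-0.055,0,0,0,0,0,-0.16,-0.055,0,0,0,0,0,-0.28,-0.055,0,0,0,0,0,-0.4,-0.055,0,0,0,0,0,-0.52,-0.055,0,0,0,0,0,-0.64,-0.055,0,0,0,0,0,-0.74,-0.055,0,0,0,0,0.02,-0.81,-0.055,0,0,0,0,0.03,-0.835,-0.055,0,0,0,0,0.03,-0.835,-0.055,0,0,0,0,0.03,-0.835,-0.055,0,0,0,0])

```text
clock: 6.57
eef_pos: [0.5414, -0.1918, 0.1319]
tool_rot: [0.001, 0.708, 0.0, 0.706]
ft_force: [0.4, 0.3, -3.0]
grip_width: 0.0304
```

```bash
python3 look.py 8 scene,top; python3 -c "
from h import *
o,M,s,r=plan([.5405,-.195,.13],0);print(o['clock'],o['eef_pos'],o['grip_width'],s,r)"
```

```text
scene [214.5214 163.595 ]
top [283.3122 198.4722]
6.6667 [ 0.5418 -0.1916  0.1327] [-0.978  -0.2    -2.2137] [0.0323 0.0274 0.0347] 0.03105839773354248 [-0.0006  0.0009 -1.    ]
6.6667 [ 0.54180628 -0.19155358  0.13266595] 0.03105839773354248 [ 0.01065379 -0.0137954  -0.00521984] [ 9.06257748e-05 -1.10636602e-03 -1.86794547e-03]
```

View pics/scene8c.png

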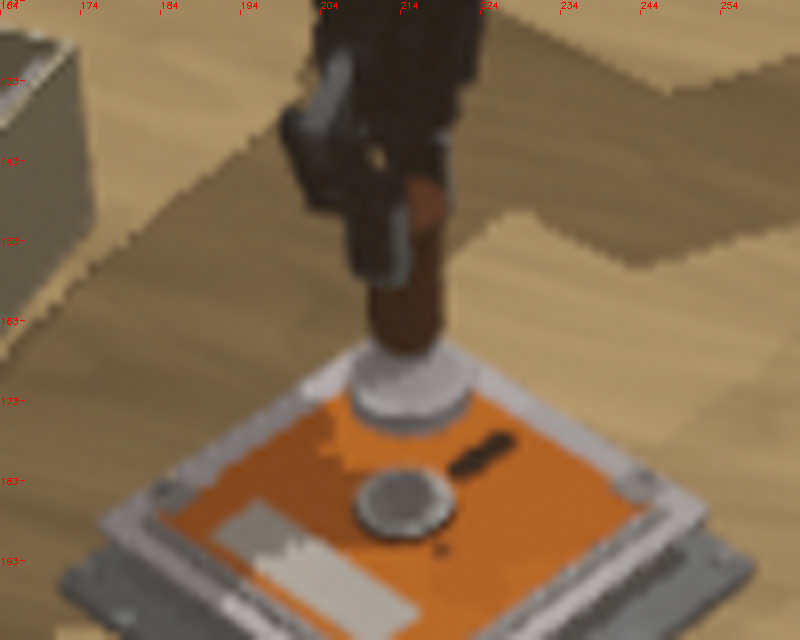

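View pics/top8c.png

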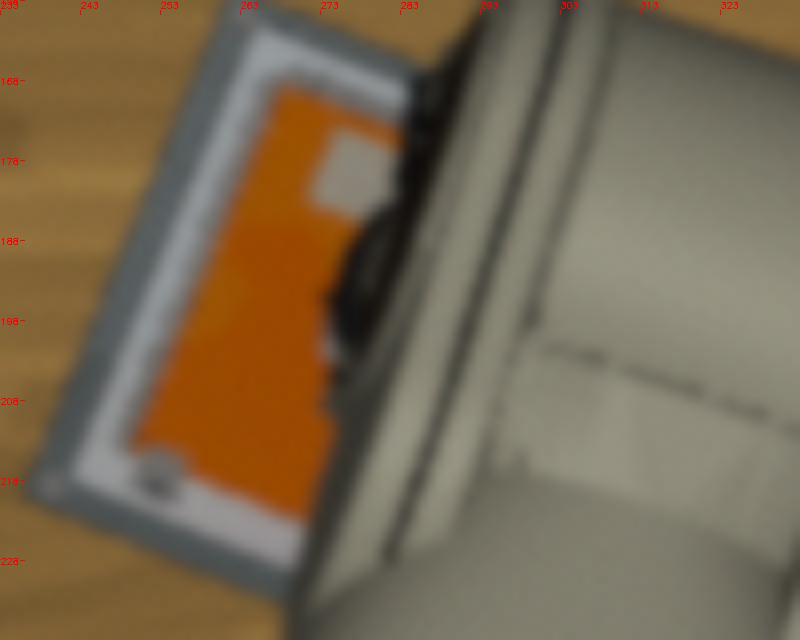

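```bash
cat > fit.py <<'E'
from h import *
import sys
np.set_printoptions(precision=4,suppress=True)
def circ(c,r,n="scene"):
    return np.array([w2px(n,[c[0]+r*np.cos(a),c[1]+r*np.sin(a),c[2]]) for a in np.linspace(0,2*np.pi,72)])
def draw(tag,items,u0,v0,u1,v1,s,out):
    im=cv2.imread(f"pics/scene{tag}.png"); c=cv2.resize(im[v0:v1,u0:u1],None,fx=s,fy=s,interpolation=cv2.INTER_CUBIC)
    for (ctr,r,col) in items:
        p=(circ(ctr,r)-[u0,v0]+.5)*s-.5; cv2.polylines(c,[np.round(p).astype(int)],True,col,1)
    cv2.imwrite(out,c)
E
python3 - <<'E'
from fit import *
o=bot.get_obs(); e=o['eef_pos']; zf=e[2]-.0303
draw("8",[([e[0],e[1],zf],.023,(0,255,0)),([e[0],e[1],zf+.012],.023,(0,255,0)),([.5467,-.195,.049],.018,(255,0,0)),([.5467,-.195,.042],.018,(255,0,255))],190,150,240,205,12,"pics/f8.png")
E
```

```text
(no output)
```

View pics/f8.png

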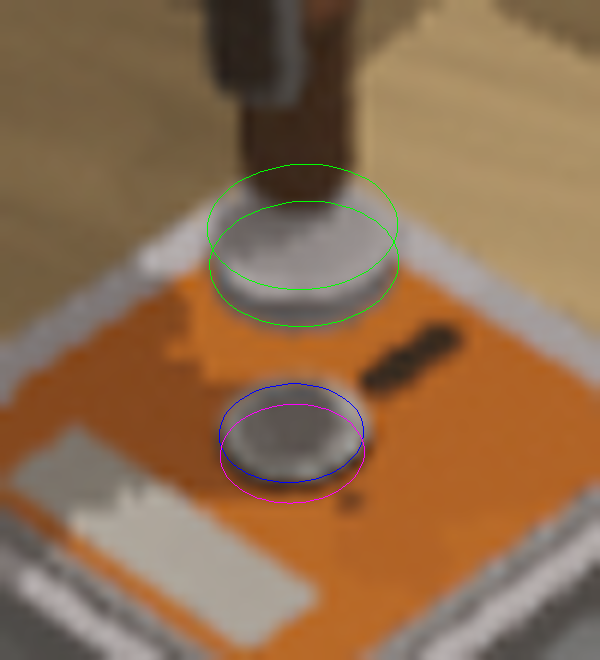

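apply_moves(targets=[0.04,-0.013,0.004,0,0,0,0,0.08,-0.013,0.004,0,0,0,0,0.12,-0.013,0.004,0,0,0,0,0.16,-0.013,0.004,0,0,0,0,0.16,-0.013,0.004,0,0,0,0,0.16,-0.013,0.004,0,0,0,0])

```text
clock: 7.17
eef_pos: [0.5416, -0.1961, 0.0914]
tool_rot: [0.001, 0.708, -0.0, 0.706]
ft_force: [0.4, 0.1, -2.7]
grip_width: 0.0305
```

```bash
python3 look.py 9 scene; python3 - <<'E'
from fit import *
o=bot.get_obs(); e=o['eef_pos']; zf=e[2]-.0303
draw("9",[([e[0],e[1],zf],.023,(0,255,0)),([e[0],e[1],zf+.012],.023,(0,255,0))],190,150,240,205,12,"pics/f9.png")
draw("7",[([.5676,.2273,.1009],.023,(0,255,0)),([.5676,.2273,.1129],.023,(0,255,0)),([.577,.2295,.01],.033,(255,0,0))],330,190,380,245,12,"pics/f7.png")
E
```

```text
scene [213.3617 173.7333]
7.2167 [ 0.5424 -0.1965  0.0923] [ 1.0781  0.7722 -2.6061] [-0.0086 -0.0242  0.0085] 0.030571733992407254 [-0.001   0.0004 -1.    ]
```

View pics/f9.png

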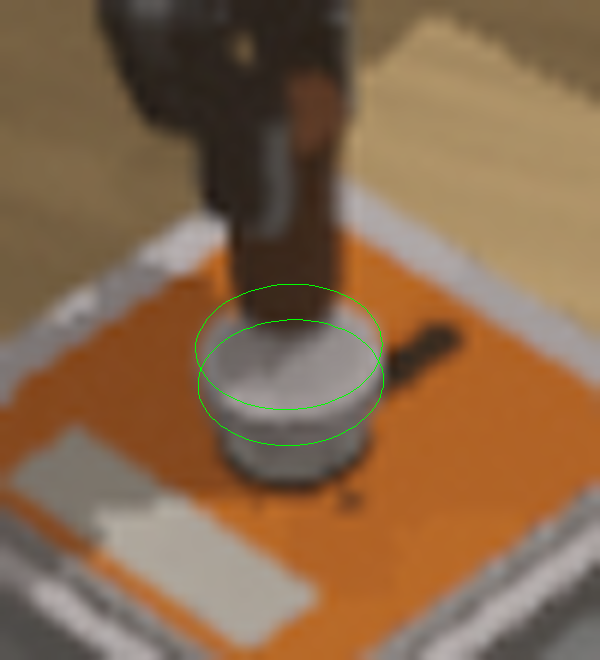

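View pics/f7.png

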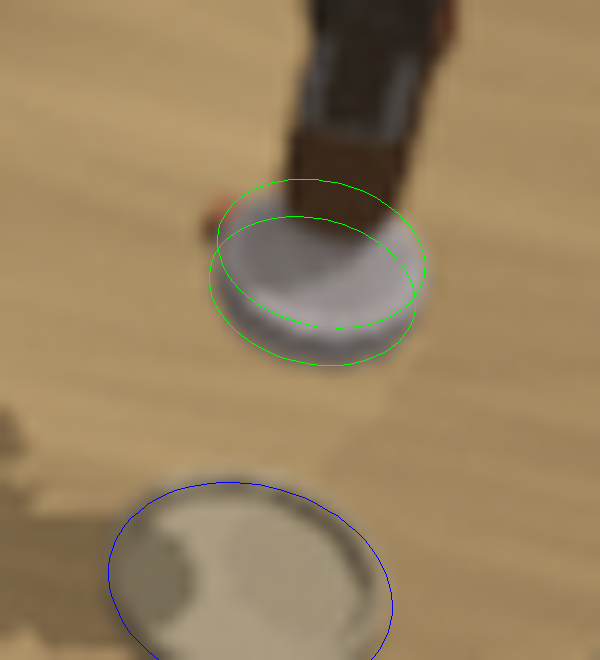

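```bash
python3 - <<'E'
from fit import *
im=cv2.imread("pics/scene9.png"); c=im[165:200,198:232]
c=cv2.resize(c,None,fx=17,fy=17,interpolation=cv2.INTER_CUBIC); c=cv2.convertScaleAbs(c,alpha=1.5,beta=-30)
for k in range(0,35,5): cv2.putText(c,str(165+k),(0,k*17+10),0,.4,(0,255,0),1)
for k in range(0,34,4): cv2.putText(c,str(198+k),(k*17,10),0,.4,(0,255,0),1)
cv2.imwrite("pics/f9b.png",c)
im=cv2.imread("pics/scene0.png"); c=im[165:200,198:232]
c=cv2.resize(c,None,fx=17,fy=17,interpolation=cv2.INTER_CUBIC); c=cv2.convertScaleAbs(c,alpha=1.5,beta=-30)
for k in range(0,35,5): cv2.putText(c,str(165+k),(0,k*17+10),0,.4,(0,255,0),1)
for k in range(0,34,4): cv2.putText(c,str(198+k),(k*17,10),0,.4,(0,255,0),1)
cv2.imwrite("pics/f0b.png",c)
d=np.load("pics/scene9.npy"); 
for v in (178,180,182,184,186,188,190): print(v,[px2w("scene",u,v,depth=float(d[v,u])).round(3) for u in (209,213,217)])
E
```

```text
178 [array([ 0.551, -0.207,  0.079]), array([ 0.553, -0.193,  0.086]), array([ 0.543, -0.185,  0.08 ])]
180 [array([ 0.556, -0.205,  0.076]), array([ 0.552, -0.194,  0.076]), array([ 0.552, -0.181,  0.081])]
182 [array([ 0.556, -0.206,  0.068]), array([ 0.56 , -0.191,  0.076]), array([ 0.552, -0.182,  0.073])]
184 [array([ 0.565, -0.202,  0.069]), array([ 0.562, -0.19 ,  0.07 ]), array([ 0.557, -0.18 ,  0.07 ])]
186 [array([ 0.56 , -0.205,  0.056]), array([ 0.567, -0.188,  0.067]), array([ 0.558, -0.18 ,  0.062])]
188 [array([ 0.553, -0.208,  0.04 ]), array([ 0.552, -0.195,  0.044]), array([ 0.55 , -0.183,  0.046])]
190 [array([ 0.563, -0.204,  0.042]), array([ 0.557, -0.194,  0.04 ]), array([ 0.554, -0.182,  0.041])]
```

View pics/f9b.png

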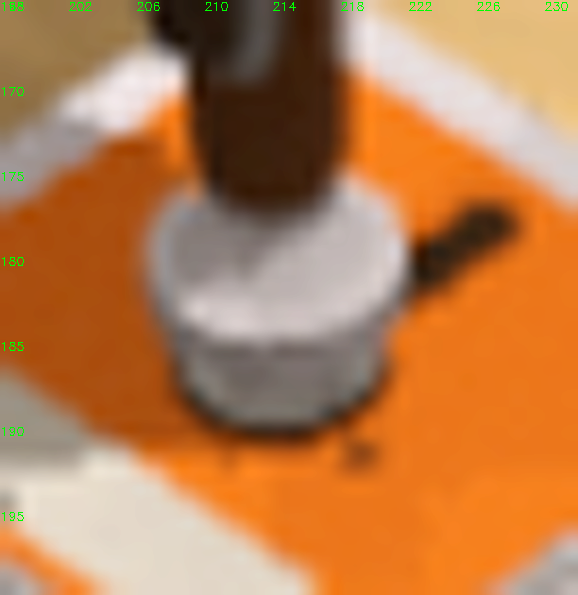

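View pics/f0b.png

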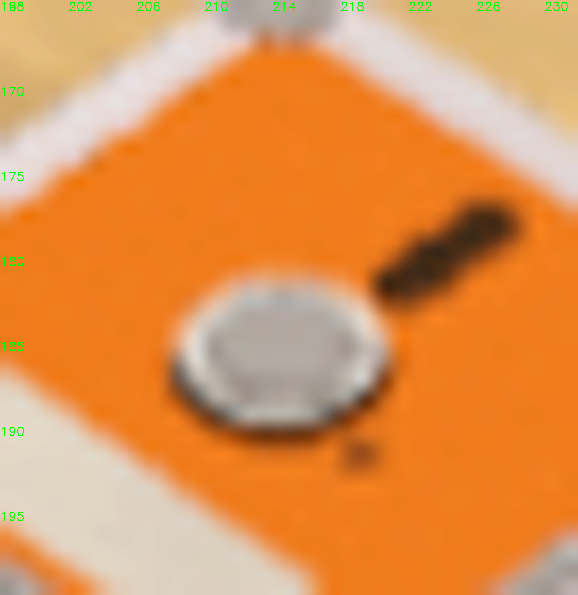

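```bash
python3 - <<'E'
from fit import *
from scipy.optimize import least_squares
def fitc(r,z,uL,uR,vlow=None,vtop=None):
    def f(p):
        c=circ([p[0],p[1],z],r); e=[c[:,0].min()-uL,c[:,0].max()-uR]
        if vlow: e.append(c[:,1].max()-vlow)
        if vtop: e.append(c[:,1].min()-vtop)
        return e
    s=least_squares(f,[.54,-.195]); return s.x,s.fun
px=lambda x:198+(x+.5)/17-.5
py=lambda y:165+(y+.5)/17-.5
for z in (.047,.048,.049): print("ring",z,fitc(.018,z,px(172),px(390),py(425),py(275)))
for z in (.0696,.0743,.078): print("foot top",z,fitc(.023,z,px(147),px(408),py(338)))
for z in (.0576,.0623,.066): print("foot bot",z,fitc(.023,z,px(147),px(408),py(372)))
print(bot.get_obs()['eef_pos'])
E
```

```text
ring 0.047 (array([ 0.5425, -0.1959]), array([ 0.4053, -0.4059, -0.3076,  0.3298]))
ring 0.048 (array([ 0.5435, -0.1955]), array([ 0.3993, -0.3998, -0.3036,  0.3255]))
ring 0.049 (array([ 0.5445, -0.195 ]), array([ 0.3933, -0.3938, -0.2996,  0.3212]))Traceback (most recent call last):
  File "<stdin>", line 13, in <module>
  File "<stdin>", line 9, in fitc
    return func(*args, **kwargs)
    vector_fun = VectorFunction(
        fun_wrapped,
    ...<6 lines>...
        workers=workers
    )
    self.J, dct = approx_derivative(
                  ~~~~~~~~~~~~~~~~~^
        self.fun_wrapped, self.x, f0=self.f, **finite_diff_options
        ^^^^^^^^^^^^^^^^^^^^^^^^^^^^^^^^^^^^^^^^^^^^^^^^^^^^^^^^^^
    )
    ^
    J, _nfev = _dense_difference(fun_wrapped, x0, f0, h,
               ~~~~~~~~~~~~~~~~~^^^^^^^^^^^^^^^^^^^^^^^^
                             use_one_sided, method,
                             ^^^^^^^^^^^^^^^^^^^^^^
                             mf)
                             ^^^
    df = [f_eval - f0 for f_eval in f_evals]
                                    ^^^^^^^
    f = np.atleast_1d(self.fun(x, *self.args, **self.kwargs))
                      ~~~~~~~~^^^^^^^^^^^^^^^^^^^^^^^^^^^^^^
    return np.atleast_1d(self.fun(x))
                         ~~~~~~~~^^^
    return self.f(x, *self.args, **self.kwargs)
           ~~~~~~^^^^^^^^^^^^^^^^^^^^^^^^^^^^^^
  File "<stdin>", line 5, in f
  File "fit.py", line 5, in circ
    return np.array([w2px(n,[c[0]+r*np.cos(a),c[1]+r*np.sin(a),c[2]]) for a in np.linspace(0,2*np.pi,72)])
                     ~~~~^^^^^^^^^^^^^^^^^^^^^^^^^^^^^^^^^^^^^^^^^^^^
  File "h.py", line 10, in w2px
    P=bot.camera_params(n);K=np.array([[P['fx'],0,P['cx']],[0,P['fy'],P['cy']],[0,0,1]])
ValueError: time passes only in moves, steps and waits
```

```bash
python3 - <<'E'
import re
s=open('h.py').read().replace("P=bot.camera_params(n);","P=CP[n];").replace("from workcell import bot\n","from workcell import bot\nimport pickle\nCP=pickle.load(open('cp.pkl','rb'))\n",1)
from workcell import bot; import pickle
pickle.dump({n:bot.camera_params(n) for n in("scene","top")},open('cp.pkl','wb'))
open('h.py','w').write(s)
E
cat >> fit.py <<'E'
from scipy.optimize import least_squares
def fitc(r,z,uL,uR,vlow=None,vtop=None):
    def f(p):
        c=circ([p[0],p[1],z],r); e=[c[:,0].min()-uL,c[:,0].max()-uR]
        if vlow: e.append(c[:,1].max()-vlow)
        if vtop: e.append(c[:,1].min()-vtop)
        return e
    s=least_squares(f,[.54,-.195]); return s.x,s.fun
E
python3 - <<'E'
from fit import *
px=lambda x:198+(x+.5)/17-.5
py=lambda y:165+(y+.5)/17-.5
for z in (.0696,.0743,.078): print("foot top",z,fitc(.023,z,px(147),px(408),py(338)))
for z in (.0576,.0623,.066): print("foot bot",z,fitc(.023,z,px(147),px(408),py(372)))
print(bot.get_obs()['eef_pos'])
E
```

```text
foot top 0.0696 (array([ 0.5409, -0.1964]), array([-0.074 ,  0.0741, -0.0025]))
foot top 0.0743 (array([ 0.5455, -0.1943]), array([-0.1112,  0.1114, -0.0038]))
foot top 0.078 (array([ 0.5491, -0.1927]), array([-0.1407,  0.1409, -0.0048]))
foot bot 0.0576 (array([ 0.5371, -0.1984]), array([-0.0141,  0.0141, -0.0005]))
foot bot 0.0623 (array([ 0.5417, -0.1963]), array([-0.0505,  0.0506, -0.0017]))
foot bot 0.066 (array([ 0.5453, -0.1947]), array([-0.0794,  0.0795, -0.0027]))
[ 0.5424 -0.1965  0.0923]
```

Relative to the scene view, the foot is now centred over the ring within about 2 mm. Next I'll go down to contact in small steps, watching the force.

apply_moves(targets=[0.012,0,-0.003,0,0,0,0,0.024,0,-0.003,0,0,0,0,0.034,0,-0.003,0,0,0,0,0.034,0,-0.003,0,0,0,0,0.034,0,-0.003,0,0,0,0])

```text
clock: 7.63
eef_pos: [0.5418, -0.1966, 0.0843]
tool_rot: [0.001, 0.707, -0.001, 0.707]
ft_force: [0.4, -0.4, -3.2]
grip_width: 0.0305
```

```bash
cat > rd.py <<'E'
from h import *
import sys
np.set_printoptions(precision=4,suppress=True)
L=[]
for i in range(int(sys.argv[1])):
    bot.camera("scene"); L.append(bot.get_obs())
f=lambda k:np.mean([o[k] for o in L],0)
sd=lambda k:np.std([o[k] for o in L],0)
print(L[-1]['clock'],'pos',f('eef_pos'),'F',f('ft_force'),sd('ft_force'),'T',f('ft_torque'),sd('ft_torque'),'xax',axes()[1][:,0],'w',L[-1]['grip_width'])
E
python3 rd.py 4
```

```text
7.8333 pos [ 0.542  -0.1967  0.0845] F [-0.1159 -0.1884 -2.1523] [0.844  0.2731 0.2015] T [-0.0278 -0.0129 -0.0237] [0.0269 0.0227 0.0239] xax [ 0.0004 -0.0002 -1.    ] w 0.031129350200645858
```

apply_moves(targets=[0.006,0,-0.002,0,0,0,0,0.012,0,-0.002,0,0,0,0,0.018,0,-0.002,0,0,0,0,0.024,0,-0.002,0,0,0,0,0.03,0,-0.002,0,0,0,0])

```text
clock: 8.25
eef_pos: [0.5415, -0.1967, 0.077]
tool_rot: [0.001, 0.707, -0.001, 0.707]
ft_force: [-0.8, 0.6, 0.5]
grip_width: 0.0302
```

```bash
python3 rd.py 3
```

```text
8.4 pos [ 0.5415 -0.1967  0.0769] F [-0.581  -0.1864  0.3044] [0.2074 0.3798 0.2691] T [-0.0122  0.1974  0.0127] [0.0384 0.0571 0.0267] xax [ 0.0002 -0.0002 -1.    ] w 0.03076503263852275
```

apply_moves(targets=[0.004,0,0,0,0,0,0,0.008,0,0,0,0,0,0,0.012,0,0,0,0,0,0,0.012,0,0,0,0,0,0])

```text
clock: 8.73
eef_pos: [0.5415, -0.1966, 0.0738]
tool_rot: [0.001, 0.707, -0.001, 0.707]
ft_force: [-0.4, 0.3, 1.3]
grip_width: 0.03
```

```bash
python3 rd.py 3; python3 - <<'E'
from h import *
p,d=bot.camera("scene");p=p[:,:,::-1];cv2.imwrite("pics/scene10.png",p); crop(np.ascontiguousarray(p),165,130,265,230,6,"pics/s10c.png")
E
```

```text
8.8833 pos [ 0.5415 -0.1967  0.0739] F [-0.6614 -0.3345  0.959 ] [0.4202 0.8752 0.3138] T [ 0.0068  0.1669 -0.0083] [0.0056 0.0018 0.0243] xax [ 0.0002 -0.0001 -1.    ] w 0.03060269278080366
```

View pics/s10c.png

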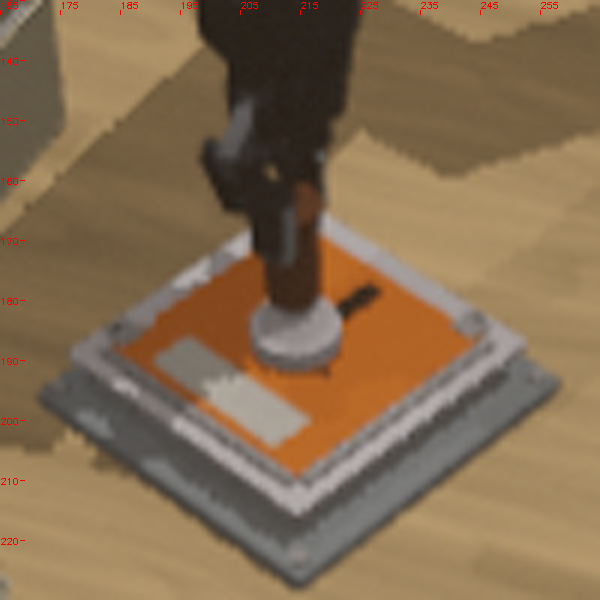

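```bash
python3 - <<'E'
from fit import *
px=lambda x:198+(x+.5)/17-.5
py=lambda y:165+(y+.5)/17-.5
im=cv2.imread("pics/scene10.png"); c=im[168:203,198:232]
c=cv2.resize(c,None,fx=17,fy=17,interpolation=cv2.INTER_CUBIC); c=cv2.convertScaleAbs(c,alpha=1.5,beta=-30)
for (x,col) in ((.5435,(255,0,0)),(.5475,(0,255,0)),(.5395,(255,255,0))):
  for z in (.0440,):
    p=(circ([x,-.1955,z],.023)-[198,168]+.5)*17-.5; cv2.polylines(c,[np.round(p).astype(int)],True,col,1)
cv2.imwrite("pics/f10.png",c)
E
```

```text
(no output)
```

View pics/f10.png

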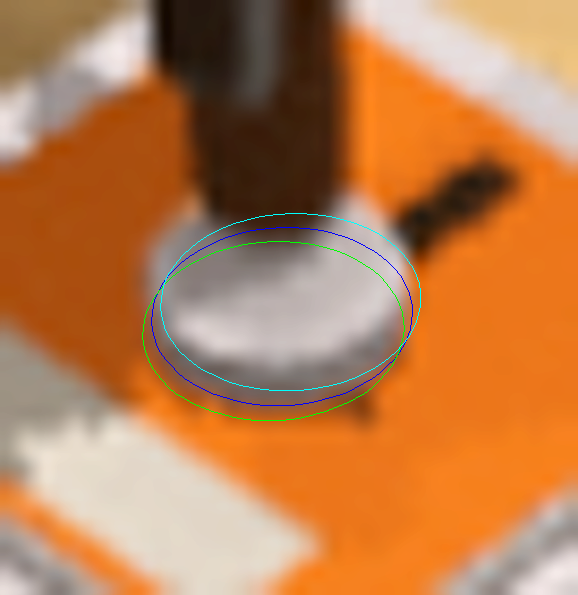

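apply_moves(targets=[0.004,0,0,0,0,0,0,0.008,0,0,0,0,0,0,0.012,0,0,0,0,0,0,0.016,0,0,0,0,0,0,0.016,0,0,0,0,0,0])

```text
clock: 9.35
eef_pos: [0.5415, -0.1966, 0.0697]
tool_rot: [0.001, 0.707, -0.001, 0.707]
ft_force: [-0.6, 0.1, 1.5]
grip_width: 0.0307
```

```bash
python3 rd.py 4
```

```text
9.55 pos [ 0.5415 -0.1966  0.0699] F [-0.1857 -0.3451  1.7596] [0.4615 0.4939 0.5893] T [-0.0122  0.2207 -0.0073] [0.0272 0.0199 0.0276] xax [ 0.0002 -0.0001 -1.    ] w 0.030494018457496847
```

```bash
python3 - <<'E'
from h import *
p,d=bot.camera("scene");p=np.ascontiguousarray(p[:,:,::-1]);cv2.imwrite("pics/scene11.png",p)
a=cv2.imread("pics/scene0.png")
def c(im): return cv2.resize(im[160:230,165:265],None,fx=7.5,fy=7.5,interpolation=cv2.INTER_CUBIC)[:, :]
A,B=c(a),c(p)
cv2.imwrite("pics/cmp0.png",A);cv2.imwrite("pics/cmp11.png",B)
E
```

```text
(no output)
```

View pics/cmp0.png

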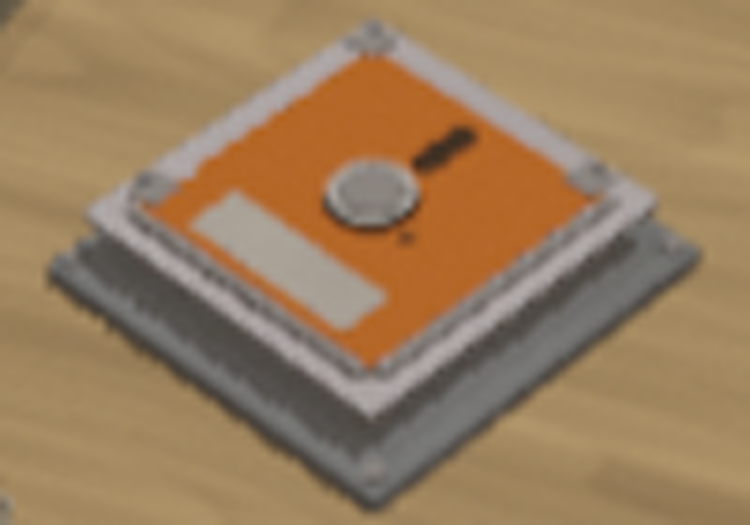

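View pics/cmp11.png

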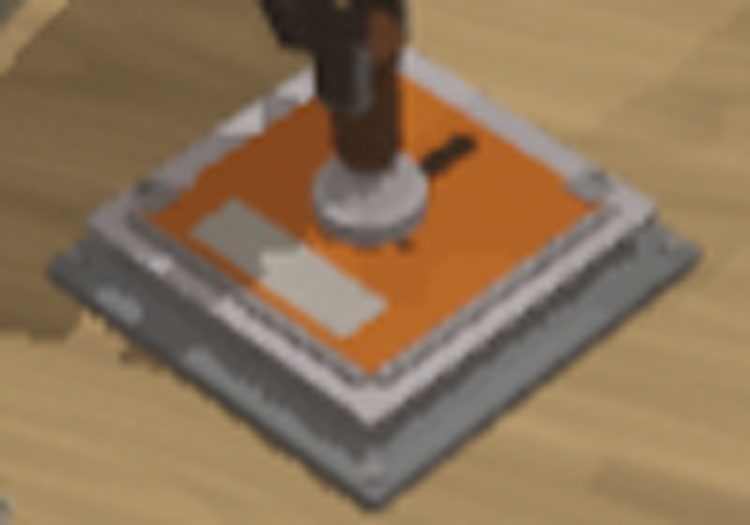

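The bed is down about 3.5 mm and still level, and the foot is central. I'll keep going down in small steps until I feel the stop.

apply_moves(targets=[0.004,0,0,0,0,0,0,0.006,0,0,0,0,0,0,0.006,0,0,0,0,0,0])

```text
clock: 9.85
eef_pos: [0.5415, -0.1966, 0.0683]
tool_rot: [0.001, 0.707, -0.001, 0.707]
ft_force: [-0.4, -0.6, 1.9]
grip_width: 0.0305
```

apply_moves(targets=[0.003,0,0,0,0,0,0,0.006,0,0,0,0,0,0,0.006,0,0,0,0,0,0])

```text
clock: 10.1
eef_pos: [0.5415, -0.1966, 0.0668]
tool_rot: [0.001, 0.707, -0.001, 0.707]
ft_force: [-0.2, -0.5, 2.2]
grip_width: 0.0304
```

apply_moves(targets=[0.003,0,0,0,0,0,0,0.006,0,0,0,0,0,0,0.006,0,0,0,0,0,0])

```text
clock: 10.35
eef_pos: [0.5415, -0.1966, 0.0653]
tool_rot: [0.001, 0.707, -0.001, 0.707]
ft_force: [-0.6, 0.9, 4.0]
grip_width: 0.0309
```

apply_moves(targets=[0.002,0,0,0,0,0,0,0.004,0,0,0,0,0,0,0.004,0,0,0,0,0,0])

```text
clock: 10.6
eef_pos: [0.5415, -0.1966, 0.0644]
tool_rot: [0.001, 0.707, -0.001, 0.707]
ft_force: [0.0, -0.1, 3.4]
grip_width: 0.0307
```

apply_moves(targets=[0.002,0,0,0,0,0,0,0.004,0,0,0,0,0,0,0.004,0,0,0,0,0,0])

```text
clock: 10.85
eef_pos: [0.5415, -0.1966, 0.0633]
tool_rot: [0.001, 0.707, -0.001, 0.707]
ft_force: [0.2, -0.2, 3.6]
grip_width: 0.0304
```

apply_moves(targets=[0.002,0,0,0,0,0,0,0.004,0,0,0,0,0,0,0.004,0,0,0,0,0,0])

```text
clock: 11.1
eef_pos: [0.5415, -0.1966, 0.0623]
tool_rot: [0.001, 0.707, -0.001, 0.707]
ft_force: [-0.8, 0.6, 4.1]
grip_width: 0.0307
```

apply_moves(targets=[0.002,0,0,0,0,0,0,0.004,0,0,0,0,0,0,0.004,0,0,0,0,0,0])

```text
clock: 11.35
eef_pos: [0.5415, -0.1966, 0.0613]
tool_rot: [0.001, 0.707, -0.001, 0.707]
ft_force: [0.1, 0.1, 3.9]
grip_width: 0.0308
```

Not at the stop yet, so I'll continue.

apply_moves(targets=[0.002,0,0,0,0,0,0,0.004,0,0,0,0,0,0,0.004,0,0,0,0,0,0])

```text
clock: 11.6
eef_pos: [0.5415, -0.1966, 0.0603]
tool_rot: [0.001, 0.707, -0.001, 0.707]
ft_force: [-0.4, 0.3, 3.6]
grip_width: 0.0305
```

```bash
python3 rd.py 3; python3 - <<'E'
from h import *
p,d=bot.camera("scene");p=np.ascontiguousarray(p[:,:,::-1]);cv2.imwrite("pics/scene12.png",p)
cv2.imwrite("pics/cmp12.png",cv2.resize(p[130:230,165:265],None,fx=6,fy=6,interpolation=cv2.INTER_CUBIC))
E
```

```text
11.75 pos [ 0.5415 -0.1966  0.0604] F [-0.7042  0.3107  5.0057] [0.3183 0.4255 0.5135] T [0.0283 0.2206 0.0217] [0.029  0.019  0.0185] xax [ 0. -0. -1.] w 0.030919874467204983
```

View pics/cmp12.png

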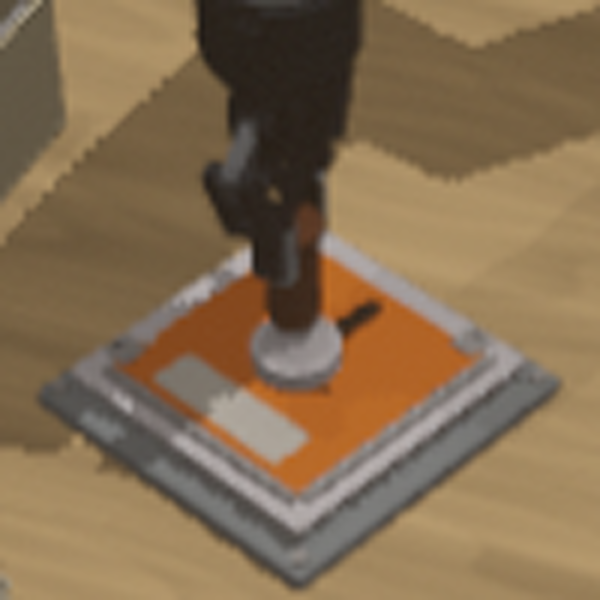

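The force matches the spring at about 14 mm of travel. The moment isn't growing with load, so the press is central. Continuing down.

apply_moves(targets=[0.002,0,0,0,0,0,0,0.004,0,0,0,0,0,0,0.004,0,0,0,0,0,0])

```text
clock: 12.05
eef_pos: [0.5415, -0.1966, 0.0593]
tool_rot: [0.001, 0.707, -0.001, 0.707]
ft_force: [-1.3, -0.3, 4.0]
grip_width: 0.0307
```

apply_moves(targets=[0.002,0,0,0,0,0,0,0.004,0,0,0,0,0,0,0.004,0,0,0,0,0,0])

```text
clock: 12.3
eef_pos: [0.5416, -0.1967, 0.0587]
tool_rot: [0.001, 0.707, -0.001, 0.707]
ft_force: [-1.2, -0.2, 7.4]
grip_width: 0.0307
```

apply_moves(targets=[0.002,0,0,0,0,0,0,0.004,0,0,0,0,0,0,0.004,0,0,0,0,0,0])

```text
clock: 12.55
eef_pos: [0.5418, -0.1969, 0.0584]
tool_rot: [0.0, 0.707, -0.001, 0.708]
ft_force: [-1.4, -0.1, 9.5]
grip_width: 0.0307
```

apply_moves(targets=[0.003,0,0,0,0,0,0,0.005,0,0,0,0,0,0,0.005,0,0,0,0,0,0])

```text
clock: 12.8
eef_pos: [0.5421, -0.1972, 0.0581]
tool_rot: [0.0, 0.706, -0.001, 0.708]
ft_force: [-1.8, 0.6, 14.2]
grip_width: 0.0305
```

```bash
python3 rd.py 2
```

```text
12.9 pos [ 0.542  -0.1972  0.0581] F [-2.5314 -0.0903 13.7241] [0.3686 0.1183 0.3244] T [0.0779 0.8818 0.0046] [0.0131 0.0326 0.0012] xax [ 0.002  -0.0014 -1.    ] w 0.030445702367486754
```

The press is holding at about 16 N on the stop. I'll hold it for a good second.

apply_moves(targets=[0,0,0,0,0,0,0,0,0,0,0,0,0,0,0,0,0,0,0,0,0,0,0,0,0,0,0,0,0,0,0,0,0,0,0,0,0,0,0,0,0,0,0,0,0,0,0,0,0,0,0,0,0,0,0,0])

```text
clock: 13.57
eef_pos: [0.542, -0.1972, 0.0581]
tool_rot: [0.0, 0.706, -0.001, 0.708]
ft_force: [-2.9, 0.4, 13.6]
grip_width: 0.0308
```

apply_moves(targets=[0,0,0,0,0,0,0,0,0,0,0,0,0,0,0,0,0,0,0,0,0,0,0,0,0,0,0,0,0,0,0,0,0,0,0,0,0,0,0,0,0,0,0,0,0,0,0,0,0])

```text
clock: 14.15
eef_pos: [0.542, -0.1972, 0.0581]
tool_rot: [0.0, 0.706, -0.001, 0.708]
ft_force: [-4.2, 0.5, 12.6]
grip_width: 0.0307
```

```bash
python3 rd.py 2; python3 - <<'E'
from h import *
p,d=bot.camera("scene");p=np.ascontiguousarray(p[:,:,::-1]);cv2.imwrite("pics/scene13.png",p)
cv2.imwrite("pics/cmp13.png",cv2.resize(p[130:230,165:265],None,fx=6,fy=6,interpolation=cv2.INTER_CUBIC))
E
```

```text
14.25 pos [ 0.542  -0.1972  0.0581] F [-2.5188  0.3875 14.4429] [0.1789 0.1508 0.4702] T [ 0.0644  0.8326 -0.0024] [0.0088 0.0118 0.0243] xax [ 0.0021 -0.0015 -1.    ] w 0.030429286793416315
```

View pics/cmp13.png

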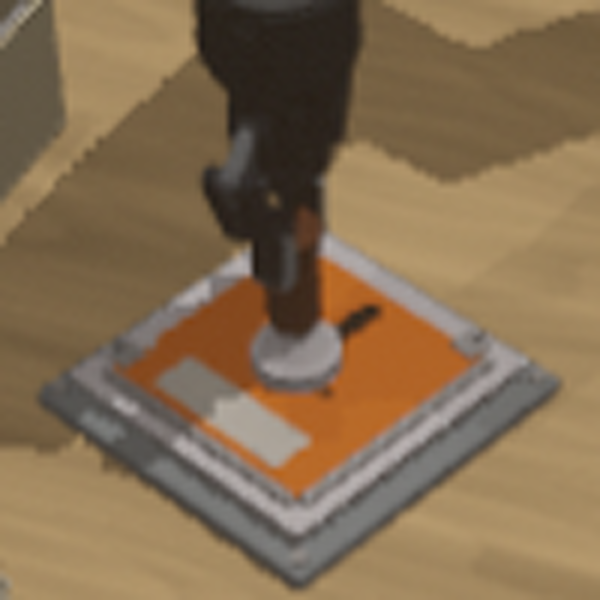

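Held about 1.5 s at roughly 16 N with the bed level. Lifting off.

apply_moves(targets=[-0.02,0,0,0,0,0,0,-0.04,0,0,0,0,0,0,-0.06,0,0,0,0,0,0,-0.08,0,0,0,0,0,0,-0.11,0,0,0,0,0,0,-0.15,0,0,0,0,0,0,-0.2,0,0,0,0,0,0,-0.25,0,0,0,0,0,0,-0.3,0,0,0,0,0,0,-0.32,0,0,0,0,0,0,-0.32,0,0,0,0,0,0])

```text
clock: 15.22
eef_pos: [0.5422, -0.1969, 0.1375]
tool_rot: [0.0, 0.706, -0.001, 0.708]
ft_force: [-0.4, -0.0, -2.3]
grip_width: 0.0307
```

```bash
python3 rd.py 2; python3 - <<'E'
from h import *
p,d=bot.camera("scene");p=np.ascontiguousarray(p[:,:,::-1]);cv2.imwrite("pics/scene14.png",p)
c=cv2.resize(p[155:200,195:240],None,fx=13,fy=13,interpolation=cv2.INTER_CUBIC);cv2.imwrite("pics/cmp14.png",cv2.convertScaleAbs(c,alpha=1.5,beta=-30))
print(plan([.569,.228,.14],0)[2:])
E
```

```text
15.3167 pos [ 0.5413 -0.1966  0.1361] F [-0.5413 -0.4618 -2.4672] [0.3838 0.5028 0.0214] T [ 0.0069 -0.0082  0.0483] [0.0129 0.0117 0.0054] xax [-0.0008  0.0003 -1.    ] w 0.03060046498015306
(array([-0.01845288,  1.69777082,  0.10964567]), array([-0.00407703, -0.00351278, -0.00119753]))
```

View pics/cmp14.png

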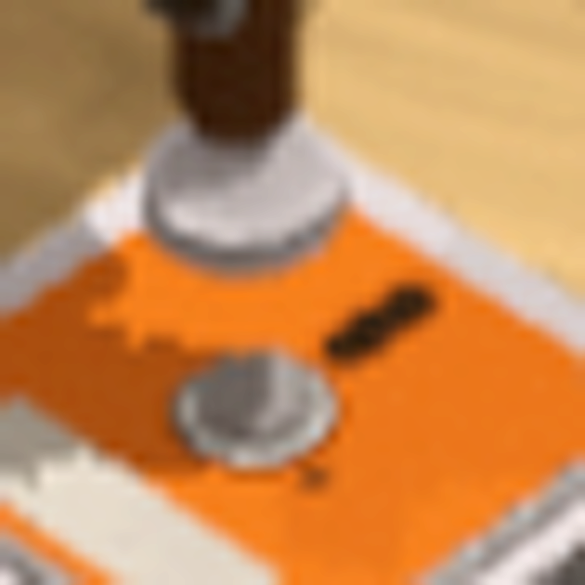

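The ring now sits flat on the disk, with no dark gap beneath it, and the pilot has come back up. Returning to the cup.

apply_moves(targets=[-0.01,0.06,0.055,0,0,0,0,-0.01,0.16,0.055,0,0,0,0,-0.01,0.28,0.055,0,0,0,0,-0.01,0.4,0.055,0,0,0,0,-0.01,0.52,0.055,0,0,0,0,-0.01,0.64,0.055,0,0,0,0,-0.01,0.74,0.055,0,0,0,0,-0.01,0.82,0.055,0,0,0,0,-0.01,0.85,0.055,0,0,0,0,-0.01,0.85,0.055,0,0,0,0])

```text
clock: 16.2
eef_pos: [0.5549, 0.0175, 0.1377]
tool_rot: [-0.0, 0.708, 0.0, 0.706]
ft_force: [-0.0, 0.0, -2.4]
grip_width: 0.0307
```

```bash
python3 -c "
from h import *
o,M,s,r=plan([.569,.228,.135],0);print(o['clock'],o['eef_pos'],o['grip_width'],s,r)"
```

```text
16.2 [0.55489142 0.01751429 0.13768178] 0.03065264528512653 [0.01070421 0.8418798  0.05737157] [ 0.00217921 -0.0037106  -0.00019635]
```

apply_moves(targets=[0,0.06,0.055,0,0,0,0,0,0.16,0.055,0,0,0,0,0,0.28,0.055,0,0,0,0,0,0.4,0.055,0,0,0,0,0,0.52,0.055,0,0,0,0,0,0.64,0.055,0,0,0,0,0,0.74,0.055,0,0,0,0,0,0.81,0.055,0,0,0,0,0.01,0.84,0.055,0,0,0,0,0.01,0.84,0.055,0,0,0,0,0.01,0.84,0.055,0,0,0,0,0.01,0.84,0.055,0,0,0,0])

```text
clock: 17.2
eef_pos: [0.5698, 0.2238, 0.1357]
tool_rot: [0.001, 0.707, -0.002, 0.707]
ft_force: [-0.3, -0.7, -2.6]
grip_width: 0.0307
```

```bash
python3 look.py 15 scene,top; python3 -c "
from h import *
o,M,s,r=plan([.569,.228,.035],0);print(o['clock'],o['eef_pos'],o['grip_width'],s,r)"
```

```text
scene [356.2668 204.7687]
top [112.0164 187.8274]
17.3 [0.57   0.2241 0.1361] [ 0.1655 -0.1887 -2.7824] [-0.0137 -0.0156  0.0617] 0.03106112239172572 [-0.0002 -0.0005 -1.    ]
17.3 [0.57001622 0.22409123 0.13612458] 0.03106112239172572 [ 0.40449052  0.01583514 -0.00406757] [-0.00831459 -0.00031007  0.00107278]
```

View pics/scene15c.png

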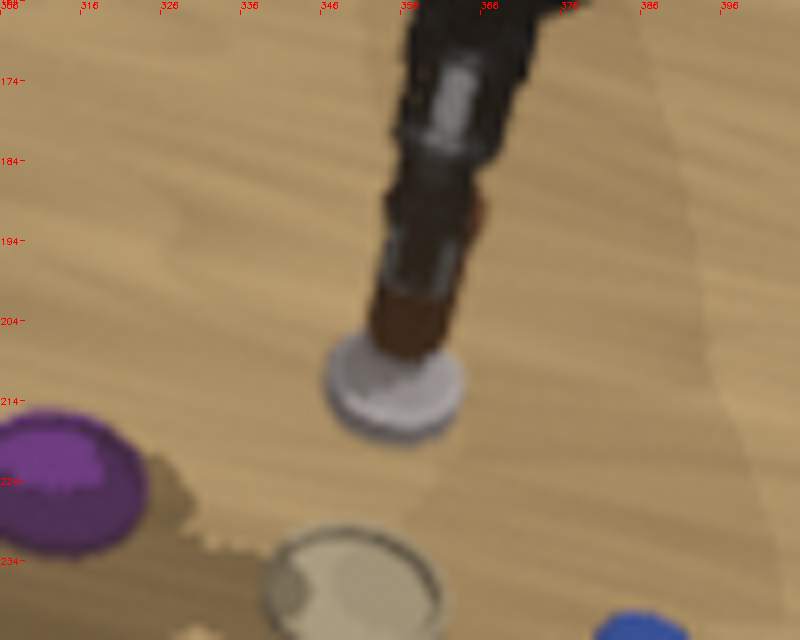

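View pics/top15c.png

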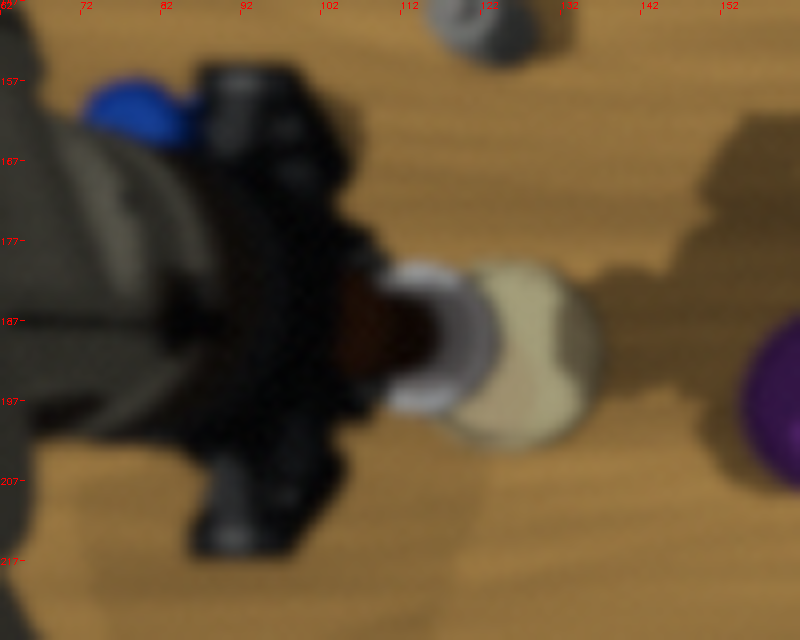

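apply_moves(targets=[0.06,0.016,-0.004,0,0,0,0,0.13,0.016,-0.004,0,0,0,0,0.2,0.016,-0.004,0,0,0,0,0.27,0.016,-0.004,0,0,0,0,0.31,0.016,-0.004,0,0,0,0,0.31,0.016,-0.004,0,0,0,0,0.31,0.016,-0.004,0,0,0,0])

```text
clock: 17.88
eef_pos: [0.5686, 0.2291, 0.0585]
tool_rot: [0.001, 0.707, -0.001, 0.707]
ft_force: [-0.4, 0.1, -1.2]
grip_width: 0.0305
```

```bash
python3 look.py 16 scene,top; python3 -c "
from h import *
o,M,s,r=plan([.569,.228,.0345],0);print(o['clock'],o['eef_pos'],s,r)"
```

```text
scene [353.7353 224.751 ]
top [118.7167 189.3017]
17.9833 [0.5699 0.2299 0.06  ] [-0.361  -0.8082 -2.8001] [-0.0214 -0.0467  0.0193] 0.030573980129586575 [ 0.0023  0.0008 -1.    ]
17.9833 [0.56989625 0.22987064 0.06001037] [ 0.10202681 -0.0075778  -0.00379642] [-0.00497831  0.00451125 -0.00168673]
```

View pics/scene16c.png

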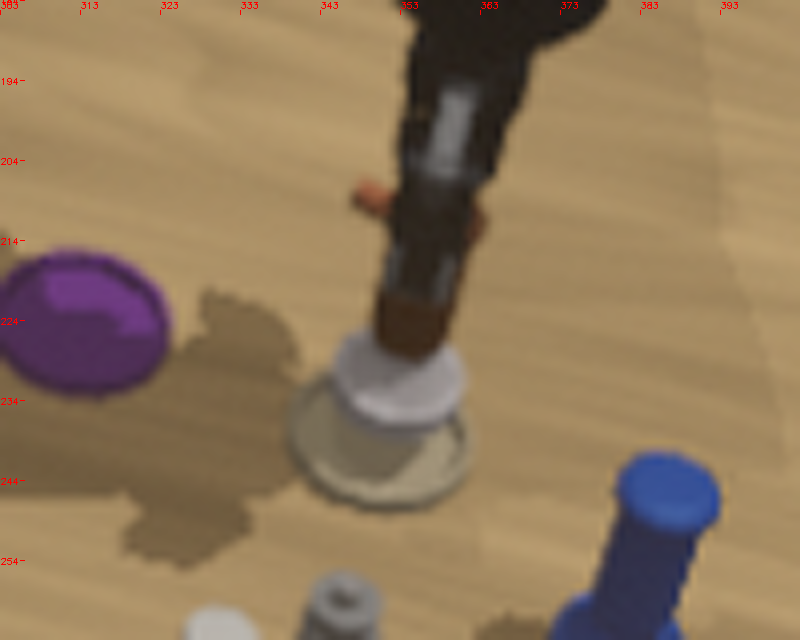

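View pics/top16c.png

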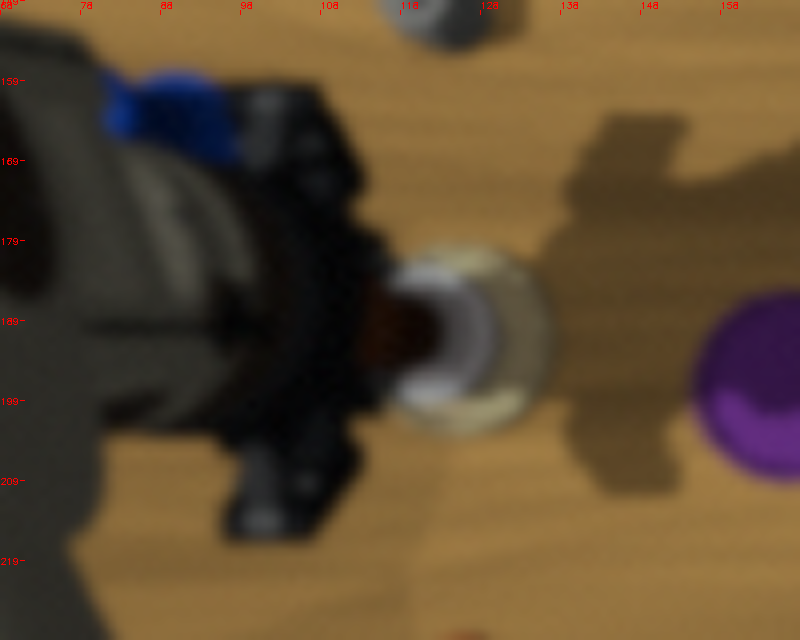

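apply_moves(targets=[0.02,-0.007,-0.004,0,0,0,0,0.04,-0.007,-0.004,0,0,0,0,0.06,-0.007,-0.004,0,0,0,0,0.08,-0.007,-0.004,0,0,0,0,0.092,-0.007,-0.004,0,0,0,0,0.092,-0.007,-0.004,0,0,0,0,0.092,-0.007,-0.004,0,0,0,0])

```text
clock: 18.57
eef_pos: [0.5675, 0.228, 0.0352]
tool_rot: [0.001, 0.707, -0.001, 0.707]
ft_force: [-0.1, -0.6, -3.1]
grip_width: 0.0307
```

```bash
python3 rd.py 2
```

```text
18.6667 pos [0.5679 0.2282 0.0356] F [ 0.0788  0.4699 -2.0826] [0.1888 0.3801 0.4822] T [-0.0083  0.0158 -0.0247] [0.0334 0.0015 0.0159] xax [ 0.0003  0.0001 -1.    ] w 0.030486512947301758
```

Not touching yet; about 2 mm to go. Slow steps.

apply_moves(targets=[0.002,0,0.002,0,0,0,0,0.004,0,0.003,0,0,0,0,0.006,0,0.003,0,0,0,0,0.008,0,0.003,0,0,0,0,0.008,0,0.003,0,0,0,0])

```text
clock: 19.08
eef_pos: [0.5685, 0.228, 0.0335]
tool_rot: [0.001, 0.707, -0.001, 0.707]
ft_force: [0.7, 0.1, -2.3]
grip_width: 0.0304
```

```bash
python3 rd.py 2
```

```text
19.1833 pos [0.5685 0.228  0.0336] F [-0.0851  0.2502 -3.0837] [0.6554 0.0987 0.4789] T [-0.0352 -0.0185  0.0588] [0.0048 0.0038 0.0055] xax [-0. -0. -1.] w 0.030657342216112955
```

apply_moves(targets=[0.002,0,0,0,0,0,0,0.004,0,0,0,0,0,0,0.004,0,0,0,0,0,0])

```text
clock: 19.43
eef_pos: [0.5687, 0.2282, 0.0334]
tool_rot: [0.001, 0.707, -0.001, 0.707]
ft_force: [-0.9, -0.9, 2.1]
grip_width: 0.0305
```

```bash
python3 rd.py 2
```

```text
19.5333 pos [0.5687 0.2282 0.0334] F [-1.8337 -0.5153  3.119 ] [0.313  0.1199 0.2206] T [-0.1278  0.4308 -0.0178] [0.0217 0.0059 0.0341] xax [ 0.0007  0.0003 -1.    ] w 0.030547070961522718
```

Foot is on the cup floor at the same TCP height as at pick-up. I'll ease off slightly and open.

apply_moves(targets=[-0.002,0,0,0,0,0,0,-0.002,0,0,0,0,0,0.45,-0.002,0,0,0,0,0,0.6,-0.002,0,0,0,0,0,0.8,-0.002,0,0,0,0,0,0.8,-0.002,0,0,0,0,0,0.8,-0.002,0,0,0,0,0,0.8])

```text
clock: 20.12
eef_pos: [0.5686, 0.2281, 0.033]
tool_rot: [0.001, 0.707, -0.001, 0.707]
ft_force: [0.2, -0.3, -0.6]
grip_width: 0.0681
```

```bash
python3 look.py 17 scene,top
```

```text
scene [351.735  230.7901]
top [122.3254 190.2505]
20.2167 [0.5686 0.2281 0.0331] [ 0.384   0.1178 -0.6943] [-0.0017 -0.0096  0.0067] 0.06858317558361482 [ 0. -0. -1.]
```

View pics/scene17c.png

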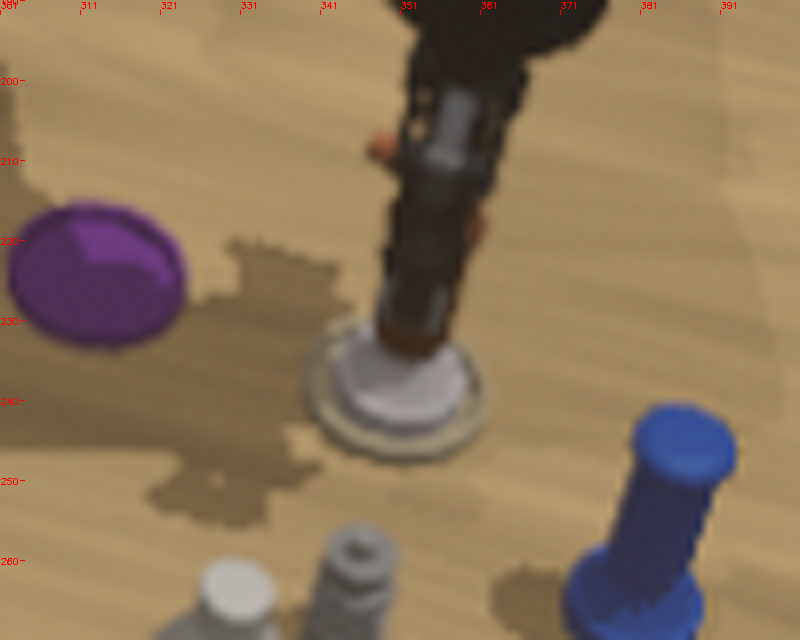

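View pics/top17c.png

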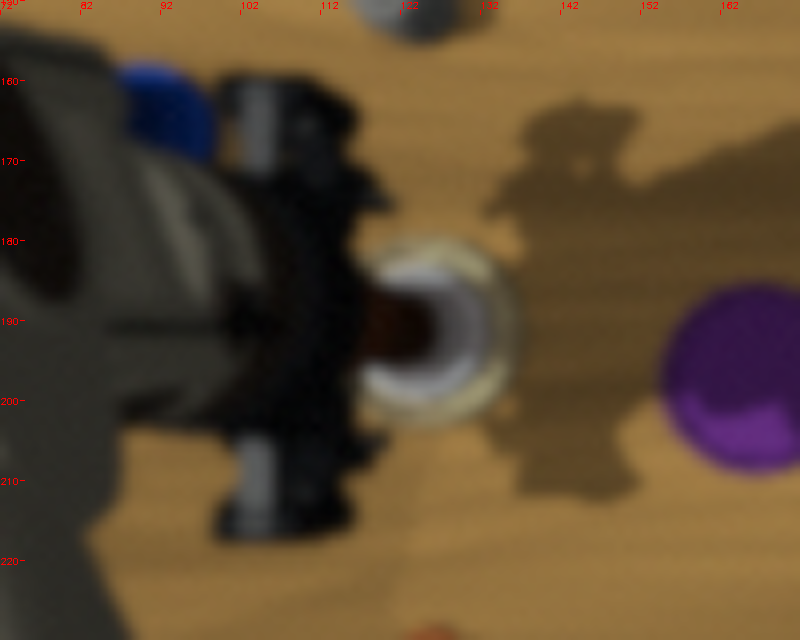

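The tool stands upright in the cup and the fingers are clear of it. Raising the gripper straight up.

apply_moves(targets=[-0.06,0,0,0,0,0,0.8,-0.16,0,0,0,0,0,0.8,-0.28,0,0,0,0,0,0.8,-0.4,0,0,0,0,0,0.8,-0.52,0,0,0,0,0,0.8,-0.6,0,0,0,0,0,0.8,-0.6,0,0,0,0,0,0.8,-0.6,0,0,0,0,0,0.8])

```text
clock: 20.88
eef_pos: [0.5696, 0.2285, 0.1848]
tool_rot: [0.001, 0.706, -0.0, 0.708]
ft_force: [-0.2, 0.7, -0.7]
grip_width: 0.0682
```

```bash
python3 look.py 18 scene,top; python3 - <<'E'
import cv2
for n in("scene","top"): cv2.imwrite(f"pics/{n}18b.png",cv2.resize(cv2.imread(f"pics/{n}18.png"),None,fx=1.5,fy=1.5))
E
```

```text
scene [360.9792 191.9408]
top [104.3171 187.8176]
20.9833 [0.5678 0.2278 0.1819] [-0.053   0.1429 -0.0209] [ 0.0094 -0.0031  0.036 ] 0.06832517324545319 [-0.0018 -0.0007 -1.    ]
```

View pics/scene18b.png

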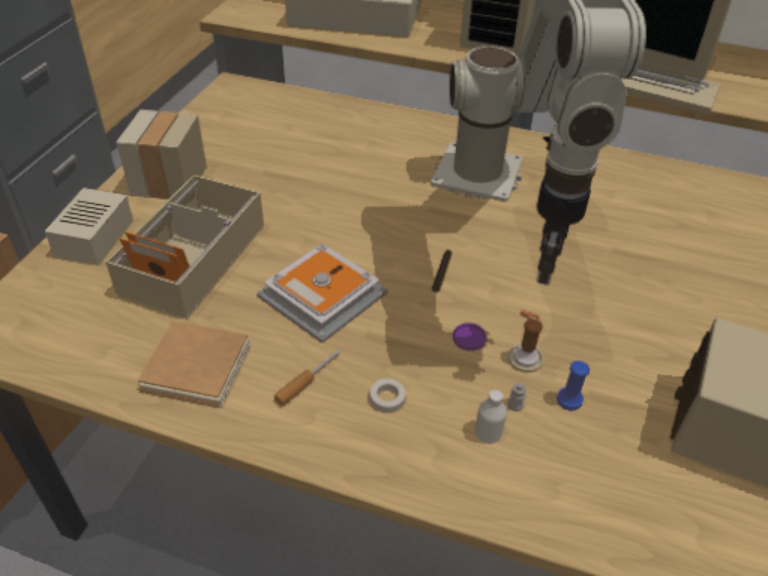

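View pics/top18b.png

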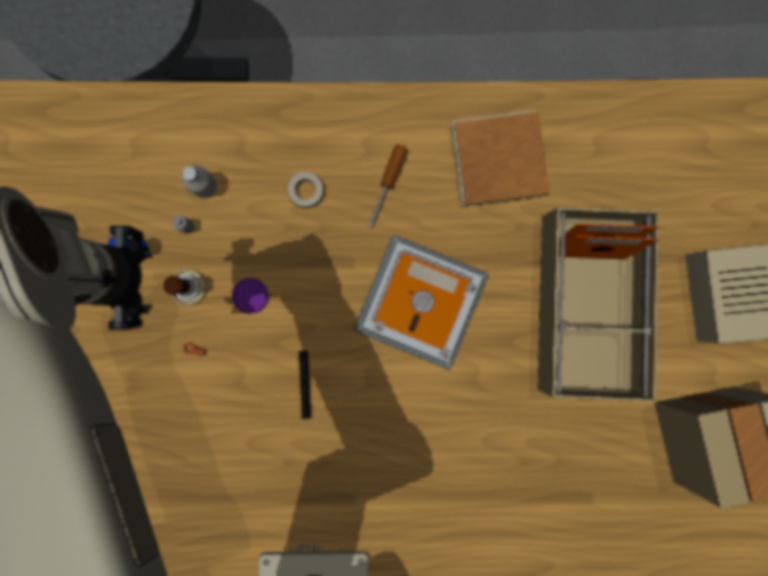

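```bash
python3 - <<'E'
import cv2,numpy as np
f=lambda n:cv2.resize(cv2.imread(n)[160:230,165:265],None,fx=5,fy=5,interpolation=cv2.INTER_CUBIC)
cv2.imwrite("pics/ringcmp.png",np.vstack([f("pics/scene0.png")[:290],f("pics/scene18.png")[:290]]))
E
```

```text
(no output)
```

View pics/ringcmp.png

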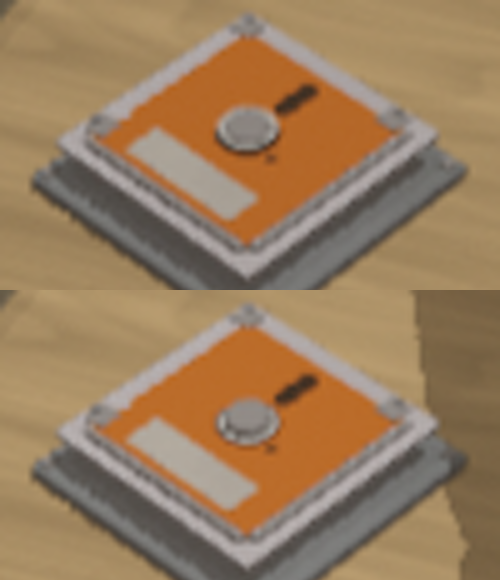

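The before and after crops show the ring fully down on the disk, the pilot standing proud of it, and the bed back up and level. The other objects have not moved. Handing in.

```bash
python3 -c "
from workcell import bot
print(bot.job_done())"
```

```text
the job is handed in; nothing more can be done
None
```

The ring is pressed home on the disk, the press tool is back upright in its cup, and I handed the job in at about 21 s of the 61 s allowed; no verdict came back.

- **Press:** I gripped the tool by its barrel and set the foot over the ring, centred to about 1–2 mm in the scene view. Pressing straight down, the bed met its stop at about 15 mm of travel.
- **Hold:** I held about 16 N for about 1.5 s. The highest force read was about 17 N, and the bed looked level.
- **Final checks:** In the last pictures the ring sits flat on the disk, the bed has sprung back level, and nothing else on the desk has visibly moved. The gripper is clear of everything.

Some measurements disagreed:

- **Camera views:** The two cameras first differed by about 10 mm in x. I mostly resolved this from the robot base plate, and then by comparing foot and ring in the same picture.
- **Finger height:** The fingertips looked about 20–45 mm higher in the pictures than the reported tool point. I therefore gripped lower than planned; the tool did not slip.
- **Width reading:** The gripper showed 30.7 mm on the 28 mm barrel.
- **Side load:** At full press the wrist showed about 2.5 N of sideways force and a 0.85 N m moment. I put this down to friction as the arm flexed outward by less than 1 mm, but I did not confirm it.

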